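# Raise the camera boom and slide the board out

### The arm

A 6-joint arm with a two-finger parallel gripper is mounted at the origin on the work surface. World frame = base frame: x ahead of the robot, y to its left, z up, the work surface at z = 0. Lengths are in m, angles in rad, forces in N, time in s.
With the tool pointing down it reaches from about 0.25 to 0.725 m from the base axis. Payload 4 kg.
Tool frame: the origin (TCP) lies midway between the tips of the shut fingers; the grasp point (between the pads) lies 19 mm behind it; x points along the fingers, y is the direction in which the jaws open and shut, and the axes are right-handed (so a half turn about x gives the same grasp; the last joint's range is limited). The gripper opens to 85 mm and grips with 20 to 120 N. Pads are 22 mm wide; open, the fingers measure 114 mm over their backs; the gripper's body (76 mm by 85 mm) begins 54 mm behind the grasp point. The pads swing forward as they close: fully open they stand 13 mm farther back than shut.
Start: joints at [-1.144, 0.241, 0.005, 1.335, 0, 1.571], TCP at [0.207, -0.455, 0.205] pointing down, gripper open.
Joint ranges: [-2.72, 2.72], [-1.05, 1.87], [-1.09, 1.28], [-1.99, 2.15], [-1.42, 1.44], [-3.14, 3.14]. Speed limits (rad/s): [2.79, 2.79, 3.14, 3.14, 3.14, 3.14].

### API

Orientations are given as a unit quaternion [x, y, z, w].
In Python, from workcell import * gives the robot as it stands.
- The arm moves only by the tool play_rows, never from a script. Its argument "plan" is a list of rows, each a list of 7 numbers: the shift along the tool's x, y, z in mm, then the turn, a rotation vector about the tool's x, y, z in rad, then the closure, from -1 (fully open) to 1 (shut). In form: [[x, y, z, rx, ry, rz, grip], ...]. A call has 1 to 20 rows; each row shifts and turns the commanded pose from where the row before left it, along the tool's axes as they then stand; what a row does not reach is not made up. A row lasts 1/12 s, in which the tool goes at most 41.7 mm and 7.16 degrees, less where a joint would pass 70% of its speed; a pose out of reach is approached as far as the arm can. A call with a gripper value outside its range is refused whole. The fingers move at their own pace and stop on an object; the grip force is fixed at half the most. Time passes only in rows, so rows that do not move let the fingers close. It gives the time, the measured TCP pose, the force and the opening at its end, in the units of the state.
- get_obs(): the state, without advancing time (a new reading comes with each control period).
- camera(name): name is "side" or "top"; returns a dict with "frame" (480x640x3 uint8, red, green, blue), "depth" (480x640 float32, m along the optical axis (not along the pixel's ray), 0 where there is no reading), "fx", "fy", "cx", "cy" (pixels), "distortion" ([k1, k2, p1, p2, k3] as OpenCV has them; the pictures are not rectified), "camera_from_world" (4x4, takes a point from world to camera coordinates). Camera axes: x right, y up, looking along -z (the intrinsics and any distortion apply to the point x, -y, -z); pixel columns grow to the right and rows downward; lengths in m; the calibration is good to about 2 mm. A picture is of the moment at which its call begins.
- job_done(): hands the job in, once; it reports no verdict.
Trained networks look in a picture, given as the dict that the camera call returned (one of the last four; its "shot" number tells which), for a name from the list of things; names that differ only in an ending like _2 or _b are one class to them, and where a whole thing is asked for, a point or a joint stands for the part that bears it (a point fixed in the world has none). Each returns a list of dicts, best first, with "confidence" (0 to 1); they miss things now and then, are a little off and sometimes report something else, mostly with a low value. They report only what shows in the picture. A call takes as long as a camera call. They do not tell look-alikes from the thing itself.
- search_frame(thing, picture): "centre" ([x, y, z] in m, in world coordinates, good to about 4 mm: the middle of the surface that is visible of it).
- pinpoint(thing, picture): "centre" ([x, y, z] in m, in world coordinates, good to about 4 mm: a listed point, or the origin of a listed thing).
The state is a dict: "clock": time; "joint_pos": joint angles; "joint_vel": joint speeds; "tau": joint torques, N m; "eef_pos": TCP position; "tool_rot": TCP orientation; "ft_force": force on the tool from outside, world axes, zero at the start; "ft_torque": the same for the moment, N m; "grip_width": finger opening in m.
Only numpy, scipy, OpenCV 4.12 (cv2) and the standard library are available. Lean on these libraries where they do the work, as an engineer would, in place of code of your own. Each camera call takes 0.05 s, during which the arm holds its last target. There are 200 camera calls.

### The job

The inspection camera hangs over a circuit board on a counterweighted boom. First push the boom up, smoothly and without flinging it, past its balance point until it stays up by itself against its upper stop; then push the board's tray along its channel, away from the robot, until it is fully home against the end stop. Only push, nothing needs gripping: do not lift the tray, and leave the other things on the desk alone.

Things in the scene. Friction and masses are not known exactly. Their poses are not given: they have to be found in the camera images.
- rig: fixed inspection rig with aluminium base. Origin on the desk surface; x along the tray channel, away from the robot; y left, z up; yawed up to 0.3 rad. In its frame (mm): bed x -120..115, y -85..50, top z 12; foot of the post x -85..5, y 50..250, top z 12. Channel: rails with inner faces at y -66 and 26, tops z 26, x -110..105, open at the -x end
- end_stop (a point): middle of the end stop's face on the bed, at (95, -20, 12) mm in the rig's frame; the stop bar is 112 long across the channel and reaches 24 above the bed
- hinge (a point): on the boom's hinge axis, midway between the post's cheeks, at (-40, 130, 120) mm in the rig's frame. The axis is parallel to the rig's x: the boom swings in the plane x = -40, from pointing level to -y (down) to nearly upright. The post is 56 (x) by 36 (y), up to z 138. A rubber-topped block, z up to 54, stands under the raised counterweight at y 226
- boom (a joint): boom angle in rad: 0 level and down (its start), growing as the free end rises, 1.35 at the upper stop. Left below about 0.8 (45 degrees) it falls back to 0; left above that it goes on by itself, damped, to 1.35 within a few seconds. Raising it takes about 1.3 to 2.2 N upwards at the sleeve when level, plus about 1 N per 0.2 m/s of speed there
- sleeve (a point): middle of the black rubber push sleeve at the free end of the boom, on the boom's axis, 227 mm from the hinge axis: a round bar 22 in diameter and 66 long along the boom. The boom's rod is 16 in diameter
- camera (a point): middle of the grey camera head on the boom, 150 mm from the hinge axis: 44 across, 62 along the boom, 46 high, hung 13 below the boom's axis (from 10 above the axis to 36 below); its lens, 34 in diameter, reaches 49 below the axis when the boom is down
- counterweight (a point): middle of the steel counterweight, 48 in diameter and 36 wide (along the hinge axis), on a cranked rod behind the hinge: 60 mm behind and 85 above the hinge axis when the boom is down; it swings back and down as the boom rises
- sled: black tray with a green circuit board, loose in the channel, about 250 g. Origin: middle of its underside, axes like the rig's. 100 (x) by 88 (y), base 6 thick, board up to z 22. At its -x end an upright push tab, 60 wide, x -50..-44, up to z 36. In the rig's frame it runs at y -20, z 12, starts at x -55 to -35 and is home at x 45, its front edge on the stop; it slides at 1 to 4 N
- jar: bystander: small lidded jar, 36 in diameter, 55 high, origin under its centre
- driver: bystander: screwdriver lying on the desk, 160 long, origin near its middle, x towards the blade
- tape: bystander: roll of tape lying flat, 72 in diameter, 18 high, origin under its centre
- spare: bystander: spare circuit board lying flat, 90 x 60, up to 13 high, origin under its centre
- mug: bystander: white mug, 80 in diameter, 90 high, handle at its +y, origin under its centre
- meter: bystander: hand-held meter lying flat, 150 x 78 x 34 (its knob up to 42), origin under its centre
- bottle: bystander: white bottle, 60 in diameter, 140 high, origin under its centre
Mind the look-alikes: they are no part of the job. Leave any yellow look-alike of the sled alone.

How it is judged:
By the outcome, as a careful person would: the job done as asked, in the order asked, and still so for the second after the job is handed in, with the robot touching nothing.
It also fails if it takes over 45 s, if anything falls off the work surface, if the arm or the gripper's body presses on something with over 40 N, if the wrist force passes 120 N, or if a joint passes its speed limit or range.

## Working session

There is one attempt and no reset: what is moved stays moved. The work goes in short steps, Python scripts to look and compute and a tool call to move; the robot and the scene stay as the last step left them, time stands still between calls to the robot, and variables do not carry over. Pictures are saved under pics/ and viewed, about 8 in all and at most 12, crops included, and the job is handed in when it is done.

Besides the shell and the picture viewer there is one more tool, called after "Emit:" by a JSON object that holds its "name" and its "arguments", one argument or row to a line. play_rows: Moves the arm, as the interface text tells. Its arguments: {"type":"object","properties":{"plan":{"type":"array","items":{"type":"array","items":{"type":"number"}}}},"required":["plan"]}

```bash
mkdir -p pics; ls; python3 - <<'E'
from workcell import *
import cv2,numpy as np
for c in ("top","side"):
    p=camera(c); cv2.imwrite(f"pics/{c}0.png",p["frame"][:,:,::-1])
    print(c,p["fx"],p["distortion"],np.round(np.linalg.inv(p["camera_from_world"])[:3,3],3))
    for t in ("rig","end_stop","hinge","sleeve","camera","counterweight","sled","jar","driver","tape","spare","mug","meter","bottle"):
        print(t,[(np.round(d["centre"],3).tolist(),round(d["confidence"],2)) for d in pinpoint(t,p)[:3]])
print(get_obs())
E
```

```text
pics
top 437.84742383927755 [-0.05437374  0.          0.          0.          0.        ] [0.388 0.014 1.314]
rig [([0.647, 0.016, 0.0], 0.9)]
end_stop [([0.736, -0.025, 0.016], 0.81)]
hinge [([0.644, 0.153, 0.12], 0.57)]
sleeve [([0.722, -0.4, 0.001], 0.49)]
camera [([0.609, 0.008, 0.108], 0.68), ([0.688, -0.135, 0.002], 0.17)]
counterweight [([0.658, 0.21, 0.202], 0.79)]
sled [([0.592, 0.009, 0.01], 0.86), ([0.442, 0.167, 0.004], 0.68), ([0.388, -0.018, -0.0], 0.56)]
jar [([0.738, 0.136, 0.001], 0.48)]
driver [([0.548, -0.183, 0.002], 0.66)]
tape [([0.784, 0.22, 0.001], 0.72)]
spare [([0.685, -0.134, 0.001], 0.89)]
mug [([0.72, -0.402, -0.0], 0.7), ([0.657, 0.209, 0.204], 0.26), ([0.55, -0.182, -0.001], 0.17)]
meter [([0.476, -0.392, 0.002], 0.68)]
bottle [([0.624, 0.443, -0.001], 0.62)]
side 606.2180477268156 [0.01525232 0.         0.         0.         0.        ] [-0.196  0.921  0.847]
rig [([0.653, 0.015, -0.002], 0.58)]
end_stop [([0.736, -0.029, 0.012], 0.62), ([0.588, -0.065, 0.119], 0.3)]
hinge [([0.642, 0.151, 0.12], 0.91)]
sleeve [([0.587, -0.066, 0.118], 0.92)]
camera [(
[... 439 characters left out ...]
.8), ([0.59, 0.006, 0.009], 0.43)]
{'clock': 1.5, 'joint_pos': array([-1.14399801e+00,  2.40608639e-01,  5.01488893e-03,  1.33518725e+00,
       -9.53012637e-06,  1.57079671e+00]), 'joint_vel': array([-0.00033425, -0.00058909, -0.00070968, -0.00064375, -0.00163845,
       -0.00044067]), 'tau': array([ 4.18240488e-04, -3.72211075e+01,  2.52683097e+01,  1.54454225e-03,
        7.19052150e-05, -9.60421119e-06]), 'eef_pos': array([ 0.20698142, -0.45516033,  0.20490784]), 'tool_rot': array([-0.69106513, -0.14974717,  0.69106942, -0.14975919]), 'ft_force': array([-0.09281533,  0.04546818,  0.51738059]), 'ft_torque': array([-0.02226418, -0.02034684,  0.01035605]), 'grip_width': 0.08539118814782388}
```

View pics/top0.png

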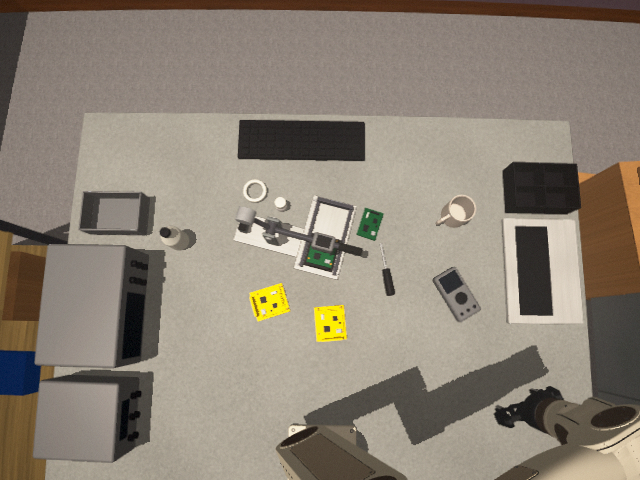

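View pics/side0.png

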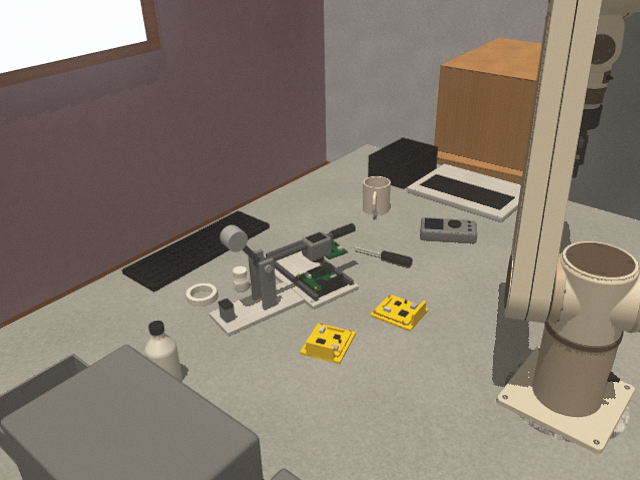

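```bash
python3 - <<'E'
import workcell; print([n for n in dir(workcell) if not n.startswith('_')])
from workcell import *
import numpy as np
from scipy.spatial.transform import Rotation as R
from scipy.optimize import least_squares as L
model=dict(hinge=(-40,130),sleeve=(-40,-97),camera=(-40,-20),end=(95,-20),cw=(-40,190),rig=(0,0))
obs=dict(hinge=[(.644,.153),(.642,.151)],sleeve=[(.587,-.066)],camera=[(.609,.008),(.606,.003)],end=[(.736,-.025),(.736,-.029)],cw=[(.658,.210)],rig=[(.647,.016),(.653,.015)])
def f(p):
    c,s=np.cos(p[2]),np.sin(p[2]); r=[]
    for k,v in obs.items():
        m=np.array([[c,-s],[s,c]])@(np.array(model[k])/1e3)+p[:2]
        for o in v: r+=list(np.array(o)-m)
    return np.array(r)
s=L(f,[.65,.015,-.25]); print(s.x); print(np.round(s.fun*1e3,1))
c,sn=np.cos(s.x[2]),np.sin(s.x[2])
print("sled in rig",np.array([[c,sn],[-sn,c]])@(np.array([.5915,.0075])-s.x[:2]))
print(R.from_quat(get_obs()["tool_rot"]).as_matrix().round(3))
E
```

```text
['Unreachable', 'camera', 'get_obs', 'job_done', 'pinpoint', 'search_frame']
[ 0.64988318  0.01591217 -0.25026186]
[ 0.7  1.2 -1.3 -0.8 -0.1  2.2  2.8  1.6 -0.2 -3.4 -1.   2.  -1.  -2.
 -0.2  0.1 -2.9  0.1  3.1 -0.9]
sled in rig [-0.05448107 -0.02260916]
[[-0.     0.414 -0.91 ]
 [-0.    -0.91  -0.414]
 [-1.     0.     0.   ]]
```

```bash
cat > h.py <<'E'
from workcell import *
import numpy as np
from scipy.spatial.transform import Rotation as R
O=np.array([.650,.016,0]); YAW=-.25; RIG=R.from_euler('z',YAW)
def rig2w(p): return O+RIG.apply(np.array(p)/1e3)
def w2rig(p): return RIG.inv().apply(np.array(p)-O)*1e3
def orient(pitch,roll=0,yaw=YAW):
    # tool x ahead along yaw, pitched down; tool y up; then roll about tool x
    M=np.array([[1,0,0],[0,0,-1],[0,1,0]]).astype(float)  # cols: x, y->up, z->right
    return R.from_euler('z',yaw)*R.from_euler('y',pitch)*R.from_matrix(M)*R.from_euler('x',roll)
def rows(p1,r1,n,p0=None,r0=None):
    if p0 is None:
        o=get_obs(); p0,r0=o["eef_pos"],R.from_quat(o["tool_rot"])
    rel=r0.inv()*r1; w=rel.as_rotvec()/n; Rs=[R.from_rotvec(w*k).as_matrix() for k in range(n)]
    d=np.linalg.solve(sum(Rs),r0.inv().apply(p1-p0))
    print(n,"rows:",np.round(d*1e3,2),np.round(w,4),"max deg",np.degrees(np.linalg.norm(w)).round(2))
    mids=[p0+r0.apply(sum(Rs[:k],np.zeros((3,3)))@d) for k in range(0,n+1,max(1,n//4))]
    print(" path",[np.round(m,3).tolist() for m in mids])
E
python3 - <<'E'
from h import *
p=rig2w([-160,-102,150]); q=orient(np.radians(20))
print(p)
rows(p,q,20)
E
```

```text
[ 0.46973881 -0.04324443  0.15      ]
20 rows: [  2.29  -6.33 -24.15] [-0.0389  0.0272  0.0568] max deg 4.24
 path [[0.207, -0.455, 0.205], [0.298, -0.37, 0.196], [0.373, -0.27, 0.188], [0.43, -0.159, 0.175], [0.47, -0.043, 0.15]]
```

Emit:
{"name": "play_rows", "arguments": {
  "plan": [
    [2.3, -6.3, -24.1, -0.0389, 0.0272, 0.0568, 1],
    [2.3, -6.3, -24.1, -0.0389, 0.0272, 0.0568, 1],
    [2.3, -6.3, -24.1, -0.0389, 0.0272, 0.0568, 1],
    [2.3, -6.3, -24.1, -0.0389, 0.0272, 0.0568, 1],
    [2.3, -6.3, -24.1, -0.0389, 0.0272, 0.0568, 1],
    [2.3, -6.3, -24.1, -0.0389, 0.0272, 0.0568, 1],
    [2.3, -6.3, -24.1, -0.0389, 0.0272, 0.0568, 1],
    [2.3, -6.3, -24.1, -0.0389, 0.0272, 0.0568, 1],
    [2.3, -6.3, -24.1, -0.0389, 0.0272, 0.0568, 1],
    [2.3, -6.3, -24.1, -0.0389, 0.0272, 0.0568, 1],
    [2.3, -6.3, -24.1, -0.0389, 0.0272, 0.0568, 1],
    [2.3, -6.3, -24.1, -0.0389, 0.0272, 0.0568, 1],
    [2.3, -6.3, -24.1, -0.0389, 0.0272, 0.0568, 1],
    [2.3, -6.3, -24.1, -0.0389, 0.0272, 0.0568, 1],
    [2.3, -6.3, -24.1, -0.0389, 0.0272, 0.0568, 1],
    [2.3, -6.3, -24.1, -0.0389, 0.0272, 0.0568, 1],
    [2.3, -6.3, -24.1, -0.0389, 0.0272, 0.0568, 1],
    [2.3, -6.3, -24.1, -0.0389, 0.0272, 0.0568, 1],
    [2.3, -6.3, -24.1, -0.0389, 0.0272, 0.0568, 1],
    [2.3, -6.3, -24.1, -0.0389, 0.0272, 0.0568, 1]
  ]
}}

```text
clock: 3.17
eef_pos: [0.5254, -0.0406, 0.2348]
tool_rot: [0.703, 0.067, -0.25, 0.663]
ft_force: [0.2, -0.7, 1.0]
grip_width: 0.0001
```

```bash
python3 - <<'E'
from h import *
o=get_obs(); r=R.from_quat(o["tool_rot"])
print(o["clock"],o["joint_pos"].round(3),o["eef_pos"].round(4),w2rig(o["eef_pos"]).round(1),o["ft_force"].round(2),o["grip_width"])
print("rot err",np.degrees((orient(np.radians(20)).inv()*r).magnitude()).round(1), r.as_matrix().round(2).tolist())
rows(rig2w([-32,-102,77]),orient(np.radians(20)),12)
E
```

```text
3.1667 [ 0.155 -0.214 -1.086 -0.379 -0.376  1.762] [ 0.5254 -0.0406  0.2348] [-106.8  -85.7  234.8] [ 0.25 -0.74  1.01] 0.0001334097113854435
rot err 6.2 [[0.87, 0.43, -0.26], [-0.24, -0.11, -0.97], [-0.44, 0.9, 0.0]]
12 rows: [10.94 -9.61  1.29] [-0.0002  0.0012  0.0089] max deg 0.52
 path [[0.525, -0.041, 0.235], [0.541, -0.049, 0.195], [0.557, -0.057, 0.155], [0.575, -0.066, 0.116], [0.594, -0.075, 0.077]]
```

```bash
python3 - <<'E'
from h import *
q=orient(np.radians(25)); a=rig2w([-70,-190,180]); b=rig2w([-36,-190,76]); c=rig2w([-36,-102,76])
rows(a,q,6); rows(b,q,6,a,q); rows(c,q,6,b,q)
E
```

```text
6 rows: [ 9.63 -5.54 17.32] [-0.0006  0.0025  0.0033] max deg 0.24
 path [[0.525, -0.041, 0.235], [0.527, -0.059, 0.226], [0.528, -0.077, 0.216], [0.53, -0.096, 0.207], [0.532, -0.114, 0.198], [0.533, -0.132, 0.189], [0.535, -0.151, 0.18]]
6 rows: [ 12.46 -13.31  -0.  ] [0. 0. 0.] max deg 0.0
 path [[0.535, -0.151, 0.18], [0.541, -0.152, 0.163], [0.546, -0.154, 0.145], [0.552, -0.155, 0.128], [0.557, -0.156, 0.111], [0.563, -0.158, 0.093], [0.568, -0.159, 0.076]]
6 rows: [  0.     0.   -14.67] [0. 0. 0.] max deg 0.0
 path [[0.568, -0.159, 0.076], [0.572, -0.145, 0.076], [0.575, -0.131, 0.076], [0.579, -0.117, 0.076], [0.583, -0.102, 0.076], [0.586, -0.088, 0.076], [0.59, -0.074, 0.076]]
```

Emit:
{"name": "play_rows", "arguments": {
  "plan": [
    [9.6, -5.5, 17.3, -0.0006, 0.0025, 0.0033, 1],
    [9.6, -5.5, 17.3, -0.0006, 0.0025, 0.0033, 1],
    [9.6, -5.5, 17.3, -0.0006, 0.0025, 0.0033, 1],
    [9.6, -5.5, 17.3, -0.0006, 0.0025, 0.0033, 1],
    [9.6, -5.5, 17.3, -0.0006, 0.0025, 0.0033, 1],
    [9.6, -5.5, 17.3, -0.0006, 0.0025, 0.0033, 1],
    [12.5, -13.3, 0, 0, 0, 0, 1],
    [12.5, -13.3, 0, 0, 0, 0, 1],
    [12.5, -13.3, 0, 0, 0, 0, 1],
    [12.5, -13.3, 0, 0, 0, 0, 1],
    [12.5, -13.3, 0, 0, 0, 0, 1],
    [12.5, -13.3, 0, 0, 0, 0, 1],
    [0, 0, 0, 0, 0, 0, 1]
  ]
}}

```text
clock: 4.25
eef_pos: [0.5929, -0.1639, 0.094]
tool_rot: [0.702, 0.083, -0.258, 0.659]
ft_force: [0.1, 0.0, -0.1]
grip_width: 0.0001
```

```bash
python3 - <<'E'
from h import *
import cv2
o=get_obs(); r=R.from_quat(o["tool_rot"])
print(o["clock"],o["joint_pos"].round(3),w2rig(o["eef_pos"]).round(1),o["ft_force"].round(2))
print("rot err",np.degrees((orient(np.radians(25)).inv()*r).magnitude()).round(1))
rows(rig2w([-36,-102,76]),orient(np.radians(25)),6)
p=camera("side"); cv2.imwrite("pics/side1.png",cv2.resize(p["frame"][150:390,180:560,::-1],None,fx=2,fy=2))
for t in ("sleeve","hinge","camera"): print(t,[(w2rig(d["centre"]).round(1),round(d["confidence"],2)) for d in pinpoint(t,p)[:2]])
E
```

```text
4.25 [-0.282  0.434 -1.087 -1.029  0.023  1.557] [ -10.8 -188.5   94. ] [ 0.11  0.05 -0.1 ]
rot err 3.2
6 rows: [ -2.44  -4.58 -14.4 ] [-0.0002  0.0009  0.0093] max deg 0.54
 path [[0.593, -0.164, 0.094], [0.592, -0.149, 0.091], [0.592, -0.134, 0.088], [0.591, -0.119, 0.085], [0.591, -0.104, 0.082], [0.59, -0.089, 0.079], [0.59, -0.074, 0.076]]
sleeve [(array([-43.3, -98. , 117.2]), 0.78)]
hinge [(array([-40.1, 127.3, 121.4]), 0.81)]
camera [(array([-38.3, -23.2, 107. ]), 0.68)]
```

View pics/side1.png

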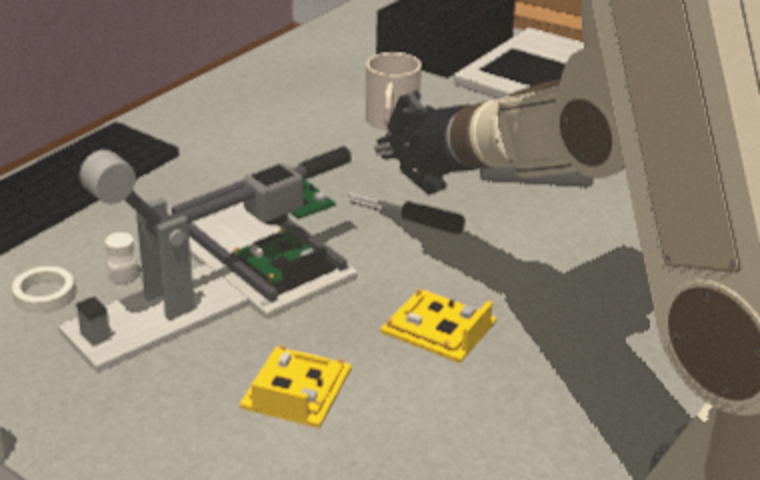

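```bash
cat > fk.py <<'E'
from h import *
from scipy.optimize import least_squares as L
Q=np.array([[-1.144,.2406,.005,1.3352,0,1.571],[.155,-.214,-1.086,-.379,-.376,1.762],[-.282,.434,-1.087,-1.029,.023,1.557]])
P=np.array([[.207,-.4552,.2049],[.5254,-.0406,.2348],[.5929,-.1639,.094]])
def fk(q,m):
    h,L1,L2,a,b,e=m; A=R.from_euler('z',q[0]); f=q[1]-q[2]
    ph=f+q[3]; Rt=A*R.from_euler('y',ph)*R.from_euler('z',q[4])
    p=A.apply([L1*np.sin(q[1])+L2*np.cos(f)+a*np.cos(ph)+e,0,h+L1*np.cos(q[1])-L2*np.sin(f)-a*np.sin(ph)])+Rt.apply([b,0,0])
    return p,Rt.apply([1,0,0])
s=L(lambda m:np.concatenate([fk(q,m)[0]-p for q,p in zip(Q,P)]),[.2,.4,.4,.1,.2,0]); M=s.x
lo=np.array([-2.72,-1.05,-1.09,-1.99,-1.42]);hi=np.array([2.72,1.87,1.28,2.15,1.44])
def ik(p,pitch,yaw=YAW,g=(0,.3,-.8,0,0)):
    d=R.from_euler('z',yaw).apply([np.cos(pitch),0,-np.sin(pitch)])
    r=L(lambda q:np.concatenate([(fk(q,M)[0]-p)*5,fk(q,M)[1]-d]),g,bounds=(lo,hi)); return r.x.round(2),np.round(np.abs(r.fun).max()*200,1)
if __name__=="__main__":
    print(M.round(4),np.abs(s.fun).max())
    for pt in (25,35,45,55):
        print(pt)
        for X in ([-36,-102,76],[-36,-190,76],[-36,-2,270],[-36,50,320],[-130,-20,40],[-5,-20,35]): print("  ",X,*ik(rig2w(X),np.radians(pt)))
E
python3 fk.py
```

```text
[ 0.2534  0.517   0.4143  0.1259  0.3295 -0.025 ] 0.0019696944858074716
25
   [-36, -102, 76] [ 0.02  0.47 -1.09 -1.03 -0.26] 12.4
   [-36, -190, 76] [-0.3   0.42 -1.09 -0.97  0.05] 17.7
   [-36, -2, 270] [ 0.29 -0.06 -0.87 -0.31 -0.48] 0.0
   [-36, 50, 320] [ 0.41 -0.09 -0.73 -0.1  -0.59] 0.0
   [-130, -20, 40] [ 0.51  0.49 -1.09 -0.83 -0.75] 22.3
   [-5, -20, 35] [ 0.2   0.73 -1.02 -1.27 -0.41] 0.0
35
   [-36, -102, 76] [-0.02  0.32 -1.04 -0.74 -0.19] 0.0
   [-36, -190, 76] [-0.29  0.32 -1.06 -0.77  0.04] 0.0
   [-36, -2, 270] [ 0.25 -0.1  -0.69  0.08 -0.4 ] 0.0
   [-36, 50, 320] [ 0.37 -0.1  -0.54  0.27 -0.49] 0.0
   [-130, -20, 40] [ 0.38  0.34 -1.09 -0.65 -0.52] 7.4
   [-5, -20, 35] [ 0.17  0.49 -0.92 -0.76 -0.34] 0.0
45
   [-36, -102, 76] [-0.04  0.19 -0.87 -0.27 -0.14] 0.0
   [-36, -190, 76] [-0.29  0.18 -0.89 -0.29  0.03] 0.0
   [-36, -2, 270] [ 0.2  -0.08 -0.5   0.41 -0.32] 0.0
   [-36, 50, 320] [ 0.32 -0.06 -0.35  0.57 -0.39] 0.0
   [-130, -20, 40] [ 0.29  0.21 -1.01 -0.37 -0.37] 0.0
   [-5, -20, 35] [ 0.13  0.36 -0.77 -0.32 -0.27] 0.0
55
   [-36, -102, 76] [-0.07  0.17 -0.68  0.11 -0.1 ] 0.0
   [-36, -190, 76] [-0.28  0.16 -0.7   0.1   0.02] 0.0
   [-36, -2, 270] [ 0.16 -0.   -0.31  0.69 -0.23] 0.0
   [-36, 50, 320] [ 0.26  0.02 -0.15  0.85 -0.29] 0.0
   [-130, -20, 40] [ 0.22  0.15 -0.85  0.02 -0.26] 0.0
   [-5, -20, 35] [ 0.1   0.33 -0.6   0.06 -0.2 ] 0.0
```

```bash
cat > boom.py <<'E'
from fk import *
def lift(th,p=np.radians(38),D=25.5,r=230,back=18):
    t=np.array([np.cos(p),0,-np.sin(p)]); d=np.array([0,-np.cos(th),np.sin(th)])
    n=np.cross(t,d); n/=np.linalg.norm(n); y=-n
    S=np.array([-40,130,120])+r*d
    return rig2w(S+n*D+back*t), RIG*R.from_matrix(np.c_[t,y,np.cross(t,y)])
E
python3 - <<'E'
from boom import *
a,q=lift(0,D=38); b=a+RIG.apply([0,-.085,0])
print(w2rig(a),w2rig(b))
rows(b,q,6); rows(a,q,6,b,q)
p,r=a,q
for th0,th1,n in ((0,.1,6),(.1,.4,13),(.4,.8,17),(.8,1.1,13),(1.1,1.2,5)):
    P1,r1=lift(th1); rows(P1,r1,n,p,r); p,r=P1,r1
    print(th1,w2rig(P1).round(0),*ik(P1,np.radians(38)))
E
```

```text
[ -49.2109425  -100.           78.97368481] [ -49.2109425  -185.           78.97368481]
6 rows: [-3.67 -6.5  -0.55] [-0.0003  0.0009 -0.0301] max deg 1.72
 path [[0.594, -0.164, 0.1], [0.588, -0.162, 0.096], [0.582, -0.16, 0.092], [0.576, -0.158, 0.089], [0.569, -0.156, 0.085], [0.563, -0.153, 0.082], [0.557, -0.151, 0.079]]
6 rows: [ -0.    -0.   -14.17] [0. 0. 0.] max deg 0.0
 path [[0.557, -0.151, 0.079], [0.56, -0.137, 0.079], [0.564, -0.124, 0.079], [0.567, -0.11, 0.079], [0.571, -0.096, 0.079], [0.574, -0.082, 0.079], [0.578, -0.069, 0.079]]
6 rows: [-2.36  5.11  0.31] [-0.0132  0.     -0.    ] max deg 0.75
 path [[0.578, -0.069, 0.079], [0.579, -0.069, 0.084], [0.58, -0.07, 0.09], [0.581, -0.07, 0.095], [0.582, -0.071, 0.101], [0.584, -0.071, 0.106], [0.585, -0.071, 0.112]]
0.1 [ -41. -101.  112.] [-0.02  0.15 -0.96 -0.43 -0.18] 0.0
13 rows: [-3.15  4.23 -0.04] [-0.0187 -0.      0.    ] max deg 1.07
 path [[0.585, -0.071, 0.112], [0.586, -0.07, 0.128], [0.586, -0.068, 0.143], [0.587, -0.066, 0.159], [0.588, -0.062, 0.174]]
0.4 [-41. -90. 179.] [ 0.01 -0.02 -0.86 -0.16 -0.2 ] 0.0
17 rows: [-2.73  4.54 -0.49] [-0.0212 -0.      0.    ] max deg 1.21
 path [[0.588, -0.061, 0.179], [0.592, -0.054, 0.199], [0.595, -0.045, 0.218], [0.598, -0.034, 0.236], [0.601, -0.023, 0.254]]
0.8 [-38. -46. 258.] [ 0.13 -0.13 -0.7   0.13 -0.29] 0.0
13 rows: [-1.89  4.83 -0.51] [-0.0243  0.     -0.    ] max deg 1.39
 path [[0.602, -0.019, 0.258], [0.606, -0.01, 0.27], [0.61, 0.001, 0.28], [0.614, 0.012, 0.291], [0.617, 0.024, 0.3]]
1.1 [-34.   4. 303.] [ 0.25 -0.13 -0.57  0.29 -0.39] 0.0
5 rows: [-1.16  4.38 -0.25] [-0.023 -0.     0.   ] max deg 1.32
 path [[0.618, 0.029, 0.303], [0.619, 0.032, 0.305], [0.62, 0.036, 0.308], [0.622, 0.04, 0.31], [0.623, 0.043, 0.312], [0.624, 0.047, 0.314]]
1.2 [-33.  24. 314.] [ 0.29 -0.11 -0.52  0.33 -0.42] 0.0
```

Emit:
{"name": "play_rows", "arguments": {
  "plan": [
    [-3.7, -6.5, -0.5, 0, 0, -0.03, 1],
    [-3.7, -6.5, -0.5, 0, 0, -0.03, 1],
    [-3.7, -6.5, -0.5, 0, 0, -0.03, 1],
    [-3.7, -6.5, -0.5, 0, 0, -0.03, 1],
    [-3.7, -6.5, -0.5, 0, 0, -0.03, 1],
    [-3.7, -6.5, -0.5, 0, 0, -0.03, 1],
    [0, 0, 0, 0, 0, 0, 1]
  ]
}}

```text
clock: 5.03
eef_pos: [0.5566, -0.1513, 0.0813]
tool_rot: [0.692, 0.142, -0.313, 0.635]
ft_force: [0.2, -0.8, -0.4]
grip_width: 0.0003
```

```bash
python3 - <<'E'
from boom import *
o=get_obs(); r=R.from_quat(o["tool_rot"]); a,q=lift(0,D=38)
print(o["clock"],o["joint_pos"].round(3),w2rig(o["eef_pos"]).round(1),o["ft_force"].round(2),np.degrees((q.inv()*r).as_rotvec()).round(1))
rows(a,q,7)
E
```

```text
5.0333 [-0.273  0.244 -1.044 -0.628  0.013  1.559] [ -49.1 -185.2   81.3] [ 0.23 -0.76 -0.4 ] [ 0.1 -0.3  0.2]
7 rows: [  0.16  -0.28 -12.17] [-0.0003  0.0007 -0.0005] max deg 0.05
 path [[0.557, -0.151, 0.081], [0.56, -0.139, 0.081], [0.563, -0.128, 0.081], [0.566, -0.116, 0.08], [0.569, -0.104, 0.08], [0.572, -0.092, 0.08], [0.575, -0.081, 0.079], [0.578, -0.069, 0.079]]
```

Pose is as planned; now under the sleeve and the first part of the lift.

Emit:
{"name": "play_rows", "arguments": {
  "plan": [
    [0, -0.3, -12.2, 0, 0, 0, 1],
    [0, -0.3, -12.2, 0, 0, 0, 1],
    [0, -0.3, -12.2, 0, 0, 0, 1],
    [0, -0.3, -12.2, 0, 0, 0, 1],
    [0, -0.3, -12.2, 0, 0, 0, 1],
    [0, -0.3, -12.2, 0, 0, 0, 1],
    [0, -0.3, -12.2, 0, 0, 0, 1],
    [-2.4, 5.1, 0.3, -0.0132, 0, 0, 1],
    [-2.4, 5.1, 0.3, -0.0132, 0, 0, 1],
    [-2.4, 5.1, 0.3, -0.0132, 0, 0, 1],
    [-2.4, 5.1, 0.3, -0.0132, 0, 0, 1],
    [-2.4, 5.1, 0.3, -0.0132, 0, 0, 1],
    [-2.4, 5.1, 0.3, -0.0132, 0, 0, 1]
  ]
}}

```text
clock: 6.12
eef_pos: [0.584, -0.0709, 0.1111]
tool_rot: [0.666, 0.155, -0.307, 0.662]
ft_force: [-0.3, 1.0, -0.5]
grip_width: 0.0001
```

```bash
python3 - <<'E'
from boom import *
import cv2
o=get_obs(); r=R.from_quat(o["tool_rot"]); a,q=lift(.1)
print(o["clock"],w2rig(o["eef_pos"]).round(1),w2rig(a).round(1),o["ft_force"].round(2),np.degrees((q.inv()*r).as_rotvec()).round(1))
p=camera("side"); cv2.imwrite("pics/side2.png",cv2.resize(p["frame"][150:390,180:560,::-1],None,fx=2,fy=2))
for t in ("sleeve","hinge","camera"): print(t,[(w2rig(d["centre"]).round(1),round(d["confidence"],2)) for d in pinpoint(t,p)[:2]])
E
```

```text
6.1167 [ -42.5 -100.5  111.1] [ -41.5 -100.9  111.8] [-0.32  0.96 -0.48] [ 0.1 -0.3  0.1]
sleeve [(array([-40.8, -94.9, 118.4]), 0.89)]
hinge [(array([-41.1, 128. , 124. ]), 0.58)]
camera [(array([-35.6, -22.4, 104.5]), 0.9)]
```

View pics/side2.png

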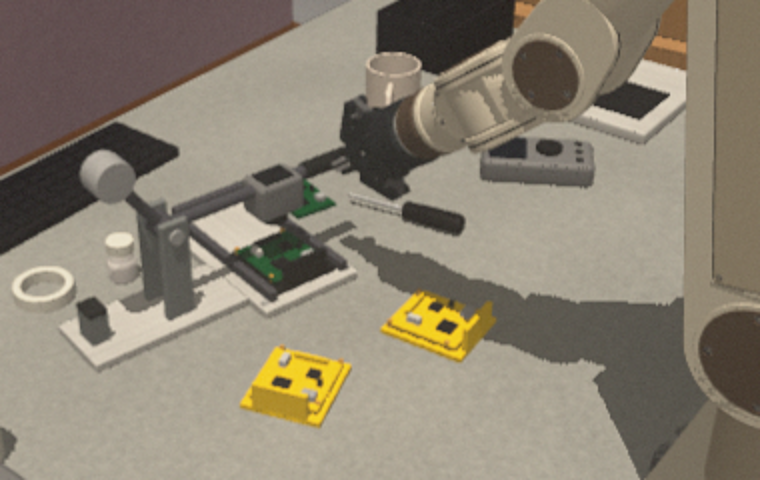

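```bash
python3 - <<'E'
from boom import *
import cv2
def proj(p,w):
    X=(p["camera_from_world"]@np.r_[w,1])[:3]; X=np.array([X[0],-X[1],-X[2]])
    K=np.array([[p["fx"],0,p["cx"]],[0,p["fy"],p["cy"]],[0,0,1]])
    return cv2.projectPoints(X[None],np.zeros(3),np.zeros(3),K,np.array(p["distortion"]))[0].ravel()
ims=[]
for n in("side","top"):
    p=camera(n); im=p["frame"][:,:,::-1].copy()
    tip=get_obs()["eef_pos"]; u=proj(p,tip); s=proj(p,rig2w([-40,-97,120])); e=proj(p,rig2w([-40,-130,120]))
    x,y=np.round(s).astype(int)
    c=cv2.resize(im[y-40:y+40,x-50:x+50],None,fx=5,fy=5,interpolation=cv2.INTER_CUBIC)
    for w,col in((u,(0,0,255)),(s,(0,255,0)),(e,(255,0,0))):
        cv2.circle(c,(int((w[0]-x+50.5)*5),int((w[1]-y+40.5)*5)),4,col,-1)
    ims.append(c)
    if n=="top":
        for t in ("sleeve","camera"): print(t,[(w2rig(d["centre"]).round(1),round(d["confidence"],2)) for d in pinpoint(t,p)[:2]])
    # depth cloud near sleeve
    print(n,[np.round(a,1) for a in (u,s,e)])
cv2.imwrite("pics/z1.png",np.vstack(ims)[:, :])
E
```

```text
side [array([343.7, 234.4]), array([341.8, 230.5]), array([352.6, 226.4])]
sleeve [(array([-41.5, -98.8, 122.9]), 0.88)]
camera [(array([-40.4, -19.1, 108.1]), 0.94)]
top [array([350.3, 251.9]), array([349.5, 249.9]), array([361.1, 253. ])]
```

```bash
python3 -c "
import cv2;a=cv2.imread('pics/z1.png');import numpy as np
cv2.imwrite('pics/z1b.png',cv2.resize(np.hstack([a[:400],a[400:]]),(800,320)))"
```

```text
(no output)
```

View pics/z1b.png

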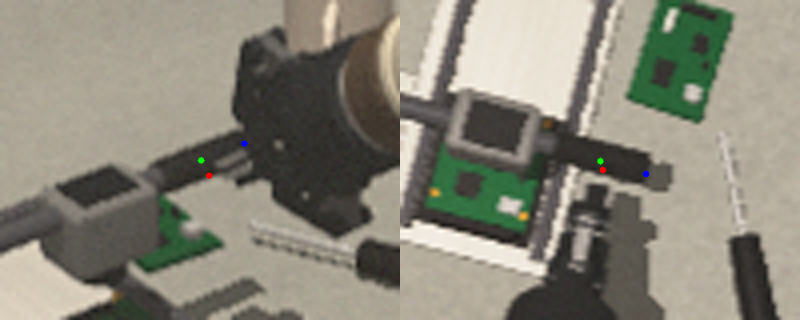

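```bash
python3 - <<'E'
from boom import *
a,q=lift(0,D=29,back=22); rows(a,q,4)
p,r=a,q
for th,n in ((.15,10),(.4,11),(.6,9),(.8,9),(1.0,9),(1.2,9)):
    P1,r1=lift(th,D=20,back=22); rows(P1,r1,n,p,r); p,r=P1,r1
E
```

```text
4 rows: [ 4.38 -4.49 -0.42] [0.0193 0.0013 0.0005] max deg 1.11
 path [[0.583, -0.071, 0.109], [0.584, -0.071, 0.102], [0.585, -0.071, 0.096], [0.585, -0.071, 0.09], [0.586, -0.071, 0.084]]
10 rows: [-2.12  3.62  0.17] [-0.0119  0.      0.    ] max deg 0.68
 path [[0.586, -0.071, 0.084], [0.587, -0.071, 0.092], [0.588, -0.072, 0.1], [0.589, -0.072, 0.109], [0.59, -0.072, 0.117], [0.592, -0.072, 0.125]]
11 rows: [-3.09  4.17 -0.19] [-0.0185 -0.      0.    ] max deg 1.06
 path [[0.592, -0.072, 0.125], [0.592, -0.071, 0.135], [0.593, -0.069, 0.146], [0.593, -0.067, 0.156], [0.594, -0.065, 0.166], [0.595, -0.062, 0.176]]
9 rows: [-2.76  4.21 -0.5 ] [-0.0192  0.      0.    ] max deg 1.1
 path [[0.595, -0.061, 0.181], [0.596, -0.057, 0.19], [0.597, -0.054, 0.2], [0.599, -0.05, 0.209], [0.6, -0.045, 0.218]]
9 rows: [-2.4   4.38 -0.66] [-0.0208 -0.      0.    ] max deg 1.19
 path [[0.6, -0.043, 0.222], [0.602, -0.038, 0.231], [0.604, -0.032, 0.239], [0.606, -0.027, 0.247], [0.607, -0.021, 0.255]]
9 rows: [-1.95  4.59 -0.66] [-0.0228  0.     -0.    ] max deg 1.31
 path [[0.608, -0.018, 0.259], [0.611, -0.011, 0.267], [0.613, -0.004, 0.274], [0.615, 0.003, 0.28], [0.617, 0.01, 0.287]]
9 rows: [-1.42  4.82 -0.48] [-0.025 -0.     0.   ] max deg 1.43
 path [[0.618, 0.014, 0.29], [0.621, 0.022, 0.296], [0.624, 0.03, 0.301], [0.626, 0.038, 0.307], [0.629, 0.046, 0.312]]
```

Emit:
{"name": "play_rows", "arguments": {
  "plan": [
    [0, -9, -0.4, 0.0193, 0, 0, 1],
    [4, -9, -0.4, 0.0193, 0, 0, 1],
    [7, 0, -0.4, 0.0193, 0, 0, 1],
    [7, 0, -0.4, 0.0193, 0, 0, 1],
    [-2.1, 3.6, 0.2, -0.0119, 0, 0, 1],
    [-2.1, 3.6, 0.2, -0.0119, 0, 0, 1],
    [-2.1, 3.6, 0.2, -0.0119, 0, 0, 1],
    [-2.1, 3.6, 0.2, -0.0119, 0, 0, 1],
    [-2.1, 3.6, 0.2, -0.0119, 0, 0, 1],
    [-2.1, 3.6, 0.2, -0.0119, 0, 0, 1],
    [-2.1, 3.6, 0.2, -0.0119, 0, 0, 1],
    [-2.1, 3.6, 0.2, -0.0119, 0, 0, 1],
    [-2.1, 3.6, 0.2, -0.0119, 0, 0, 1],
    [-2.1, 3.6, 0.2, -0.0119, 0, 0, 1]
  ]
}}

```text
clock: 7.68
eef_pos: [0.5922, -0.0728, 0.1256]
tool_rot: [0.652, 0.162, -0.305, 0.675]
ft_force: [0.0, 0.7, 0.2]
grip_width: -0.0
```

```bash
cat > chk.py <<'E'
from boom import *
import sys
th,n=map(float,sys.argv[1:3])
o=get_obs(); r=R.from_quat(o["tool_rot"]); a,q=lift(th,D=20,back=22)
print(o["clock"],w2rig(o["eef_pos"]).round(1),w2rig(a).round(1),o["ft_force"].round(2),np.degrees((q.inv()*r).as_rotvec()).round(1))
for c in("side","top"):
    p=camera(c)
    for t in ("sleeve","camera","counterweight"): 
        for d in pinpoint(t,p)[:1]:
            w=w2rig(d["centre"]); off={"sleeve":0,"camera":np.arctan2(-13,150),"counterweight":np.pi-np.arctan2(85,60)}[t]
            print(c,t,w.round(1),round(d["confidence"],2),"theta",round(np.arctan2(w[2]-120,130-w[1])-off,3))
E
python3 chk.py .15 0
```

```text
7.6833 [ -34.1 -100.3  125.6] [-34.9 -99.8 125.2] [0.01 0.72 0.2 ] [-0.1 -0.3 -0.1]
side sleeve [-37.7 -21.4 106.3] 0.61 theta -0.09
side camera [-39.8 -21.9 107.4] 0.6 theta 0.004
side counterweight [-39.4 190.3 208.3] 0.83 theta -0.016
top sleeve [-42.5 -98.5 124.6] 0.83 theta 0.02
top camera [-40.8 -21.4 105.2] 0.72 theta -0.011
top counterweight [-38.7 189.3 202.8] 0.65 theta 0.007
```

```bash
cat > zoom.py <<'E'
from boom import *
import cv2,sys
def proj(p,w):
    X=(p["camera_from_world"]@np.r_[w,1])[:3]; X=np.array([X[0],-X[1],-X[2]])
    K=np.array([[p["fx"],0,p["cx"]],[0,p["fy"],p["cy"]],[0,0,1]])
    return cv2.projectPoints(X[None],np.zeros(3),np.zeros(3),K,np.array(p["distortion"]))[0].ravel()
ims=[]
o=get_obs();tip=o["eef_pos"];r=R.from_quat(o["tool_rot"])
for n in("side","top"):
    p=camera(n); im=p["frame"][:,:,::-1].copy()
    x,y=np.round(proj(p,tip)).astype(int); k=8
    c=cv2.resize(im[y-36:y+36,x-25:x+25],None,fx=k,fy=k,interpolation=cv2.INTER_CUBIC)
    for w,col in((tip,(0,0,255)),(tip+r.apply([-.019,0,0]),(0,255,255)),(tip+r.apply([-.06,0,0]),(255,255,0))):
        u=proj(p,w); cv2.circle(c,(int((u[0]-x+25.5)*k),int((u[1]-y+36.5)*k)),3,col,-1)
    ims.append(c)
    X=(p["camera_from_world"]@np.r_[tip,1])[2]; d=p["depth"]
    print(n,"tip depth",-X, "depth img",d[y-3:y+4,x-3:x+4].round(3).tolist())
cv2.imwrite(sys.argv[1],np.hstack(ims))
E
python3 zoom.py pics/z2.png
```

```text
side tip depth 1.4588438146859006 depth img [[1.7280000448226929, 1.7259999513626099, 1.7230000495910645, 1.7239999771118164, 1.7230000495910645, 1.7230000495910645, 1.4320000410079956], [1.715999960899353, 1.718000054359436, 1.715999960899353, 1.725000023841858, 1.4559999704360962, 1.4550000429153442, 1.4550000429153442], [1.7079999446868896, 1.4479999542236328, 1.4509999752044678, 1.4450000524520874, 1.4509999752044678, 1.4450000524520874, 1.4559999704360962], [1.4470000267028809, 1.4450000524520874, 1.4420000314712524, 1.440999984741211, 1.4459999799728394, 1.4470000267028809, 1.4490000009536743], [1.4429999589920044, 1.4500000476837158, 1.4420000314712524, 1.440999984741211, 1.4479999542236328, 1.4459999799728394, 1.4529999494552612], [1.4470000267028809, 1.4299999475479126, 1.4429999589920044, 1.440000057220459, 1.444000005722046, 1.440000057220459, 1.4450000524520874], [1.4420000314712524, 1.444000005722046, 1.444000005722046, 1.4429999589920044, 1.437999963760376, 1.437999963760376, 0.0]]
top tip depth 1.2065412516178817 depth img [[1.2020000219345093, 1.2009999752044678, 1.20
[... 233 characters left out ...]
661], [1.1970000267028809, 1.2059999704360962, 1.2000000476837158, 1.2009999752044678, 1.2020000219345093, 1.1990000009536743, 1.2039999961853027], [1.1979999542236328, 1.2020000219345093, 1.1990000009536743, 1.1979999542236328, 1.1990000009536743, 1.1979999542236328, 1.2009999752044678], [1.1979999542236328, 1.1979999542236328, 1.2009999752044678, 1.1979999542236328, 1.2009999752044678, 1.1990000009536743, 1.1970000267028809], [1.2009999752044678, 1.2039999961853027, 1.1990000009536743, 1.1979999542236328, 1.1970000267028809, 1.2029999494552612, 1.1950000524520874], [1.2070000171661377, 1.1990000009536743, 1.2020000219345093, 1.2029999494552612, 1.1970000267028809, 1.2000000476837158, 0.0]]
```

View pics/z2.png

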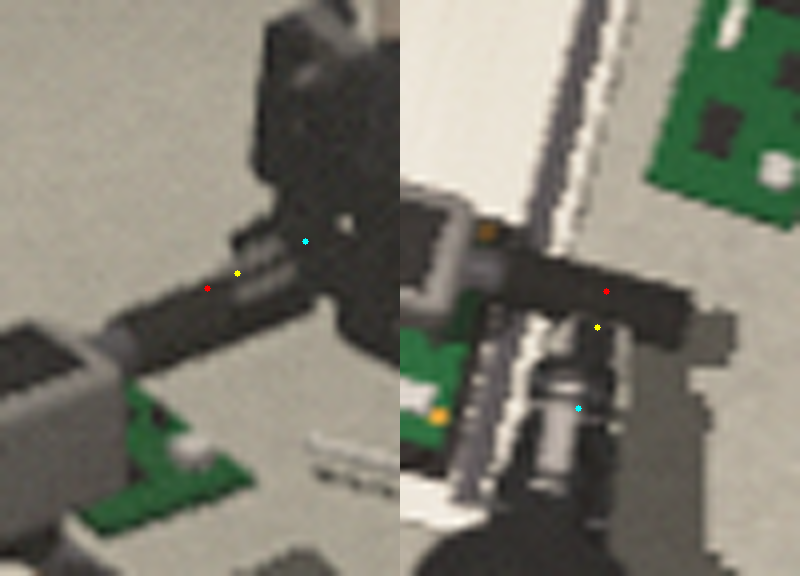

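Emit:
{"name": "play_rows", "arguments": {
  "plan": [
    [0, -8, 0, 0, 0, 0, 1],
    [0, -8, 0, 0, 0, 0, 1],
    [-14, -4, 0, 0, 0, 0, 1],
    [-14, 0, 0, 0, 0, 0, 1],
    [-14, 0, 0, 0, 0, 0, 1],
    [0, 0, 0, 0, 0, 0, 1]
  ]
}}

```text
clock: 8.68
eef_pos: [0.5464, -0.0634, 0.1358]
tool_rot: [0.652, 0.162, -0.305, 0.675]
ft_force: [0.6, 0.7, -0.2]
grip_width: -0.0
```

```bash
python3 zoom.py pics/z3.png | cut -c1-40; python3 - <<'E'
from boom import *
import cv2
o=get_obs();tip=o["eef_pos"];r=R.from_quat(o["tool_rot"]); print(w2rig(tip).round(1),o["ft_force"].round(2))
for n in("side","top"):
    p=camera(n); d=p["depth"]; v,u=np.nonzero(d>0); K=np.array([[p["fx"],0,p["cx"]],[0,p["fy"],p["cy"]],[0,0,1]])
    xy=cv2.undistortPoints(np.c_[u,v].astype(float)[:,None],K,np.array(p["distortion"]))[:,0]; z=d[v,u]
    C=np.c_[xy[:,0]*z,-xy[:,1]*z,-z,np.ones(len(z))]; W=(C@np.linalg.inv(p["camera_from_world"]).T)[:,:3]
    T=r.inv().apply(W-tip)*1e3; m=(np.abs(T[:,1])<40)&(np.abs(T[:,2])<25)&(T[:,0]>-60)&(T[:,0]<30)&(W[:,2]>.045)
    G=w2rig(W[m]); T=T[m]; b=np.abs(G[:,0]+40)>14; T=T[b]
    for lo in range(-60,30,10):
        s=T[(T[:,0]>=lo)&(T[:,0]<lo+10)]
        if len(s): print(n,lo,len(s),"y",s[:,1].min().round(),np.median(s[:,1]).round(),s[:,1].max().round(),"z",s[:,2].min().round(),np.median(s[:,2]).round(),s[:,2].max().round())
    R_=w2rig(W); s=R_[(abs(R_[:,0]+40)<14)&(R_[:,1]<-66)&(R_[:,1]>-135)&(R_[:,2]>95)&(R_[:,2]<160)]
    print(n,"sleeve pts",len(s),s.min(0).round(),np.median(s,0).round(),s.max(0).round())
E
```

```text
side tip depth 1.42174078878874 depth im
top tip depth 1.1875563515929375 depth i
[ -79.  -102.2  136.1] [ 0.48  0.52 -0.05]
side -60 26 y -14.0 -1.0 11.0 z -12.0 -7.0 -4.0
side -50 31 y -12.0 1.0 13.0 z -13.0 -8.0 -2.0
side -40 20 y -14.0 0.0 11.0 z -13.0 -8.0 -2.0
side -30 2 y -10.0 -2.0 6.0 z -9.0 -6.0 -3.0
side 20 2 y 3.0 5.0 7.0 z -0.0 9.0 19.0
side sleeve pts 208 [ -54. -131.  110.] [-48. -97. 126.] [-34. -67. 136.]
top -60 7 y 14.0 16.0 18.0 z -6.0 1.0 4.0
top -50 19 y 5.0 14.0 16.0 z -10.0 -0.0 9.0
top -40 21 y 7.0 13.0 17.0 z -12.0 -1.0 10.0
top -30 6 y -4.0 7.0 8.0 z -10.0 3.0 10.0
top sleeve pts 180 [ -48. -129.  119.] [-39. -98. 129.] [-26. -66. 138.]
```

View pics/z3.png

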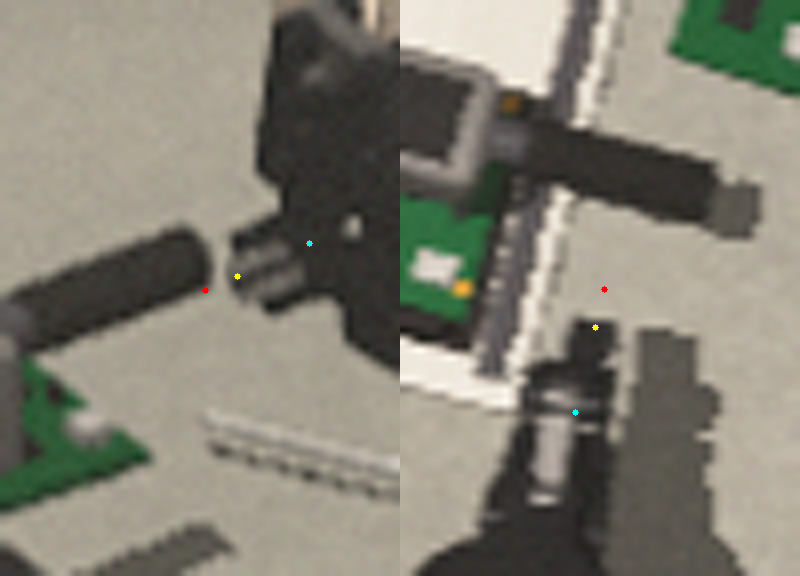

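```bash
sed -i 's/D=25.5,r=230,back=18/D=25.5,r=236,back=33/' boom.py; sed -i 's/D=20,back=22//;s/lift(th,)/lift(th)/' chk.py; python3 - <<'E'
from boom import *
a,q=lift(0,D=38); b=a-q.apply([.055,0,0]); rows(b,q,5); rows(a,q,4,b,q); print(w2rig(b),w2rig(a),ik(b,np.radians(38)))
p,r=a,q
for th,n in ((.15,12),(.4,12),(.6,9),(.8,9),(1.0,9),(1.2,9)):
    P1,r1=lift(th); rows(P1,r1,n,p,r); p,r=P1,r1
    print(ik(p,np.radians(38)))
E
```

```text
5 rows: [ 3.63 -5.29  0.34] [0.0237 0.001  0.0002] max deg 1.36
 path [[0.548, -0.064, 0.135], [0.548, -0.065, 0.129], [0.547, -0.065, 0.123], [0.547, -0.066, 0.116], [0.546, -0.066, 0.11], [0.546, -0.067, 0.104]]
4 rows: [13.75  0.   -0.  ] [0. 0. 0.] max deg 0.0
 path [[0.546, -0.067, 0.104], [0.556, -0.069, 0.095], [0.567, -0.072, 0.087], [0.577, -0.075, 0.078], [0.588, -0.077, 0.07]]
[ -80.73137264 -106.          103.60014382] [ -37.39078119 -106.           69.73876268] (array([-0.01,  0.12, -1.06, -0.49, -0.19]), np.float64(0.0))
12 rows: [-1.81  3.37  0.21] [-0.0099  0.      0.    ] max deg 0.57
 path [[0.588, -0.077, 0.07], [0.589, -0.078, 0.081], [0.591, -0.079, 0.092], [0.593, -0.08, 0.104], [0.595, -0.08, 0.115]]
(array([-0.05,  0.15, -0.94, -0.42, -0.16]), np.float64(0.0))
12 rows: [-2.91  3.93 -0.09] [-0.0169 -0.      0.    ] max deg 0.97
 path [[0.595, -0.08, 0.115], [0.596, -0.078, 0.13], [0.597, -0.076, 0.144], [0.597, -0.073, 0.158], [0.598, -0.069, 0.173]]
(array([-0.01,  0.01, -0.86, -0.19, -0.18]), np.float64(0.0))
9 rows: [-2.83  4.32 -0.42] [-0.0192  0.      0.  
[... 258 characters left out ...]
ax deg 1.19
 path [[0.604, -0.052, 0.215], [0.606, -0.047, 0.224], [0.608, -0.041, 0.233], [0.61, -0.036, 0.241], [0.611, -0.03, 0.249]]
(array([ 0.1 , -0.1 , -0.69,  0.1 , -0.28]), np.float64(0.0))
9 rows: [-2.    4.71 -0.57] [-0.0228  0.     -0.    ] max deg 1.31
 path [[0.612, -0.026, 0.253], [0.615, -0.02, 0.261], [0.617, -0.013, 0.268], [0.619, -0.006, 0.275], [0.622, 0.001, 0.282]]
(array([ 0.19, -0.11, -0.61,  0.22, -0.34]), np.float64(0.0))
9 rows: [-1.46  4.94 -0.37] [-0.025 -0.     0.   ] max deg 1.43
 path [[0.623, 0.005, 0.286], [0.626, 0.013, 0.292], [0.629, 0.021, 0.298], [0.631, 0.029, 0.303], [0.634, 0.038, 0.308]]
(array([ 0.27, -0.09, -0.52,  0.31, -0.4 ]), np.float64(0.0))
```

Emit:
{"name": "play_rows", "arguments": {
  "plan": [
    [3.6, -5.3, 0.3, 0.0237, 0, 0, 1],
    [3.6, -5.3, 0.3, 0.0237, 0, 0, 1],
    [3.6, -5.3, 0.3, 0.0237, 0, 0, 1],
    [3.6, -5.3, 0.3, 0.0237, 0, 0, 1],
    [3.6, -5.3, 0.3, 0.0237, 0, 0, 1],
    [13.8, 0, 0, 0, 0, 0, 1],
    [13.8, 0, 0, 0, 0, 0, 1],
    [13.8, 0, 0, 0, 0, 0, 1],
    [13.8, 0, 0, 0, 0, 0, 1],
    [-1.8, 3.4, 0.2, -0.01, 0, 0, 1],
    [-1.8, 3.4, 0.2, -0.01, 0, 0, 1],
    [-1.8, 3.4, 0.2, -0.01, 0, 0, 1],
    [-1.8, 3.4, 0.2, -0.01, 0, 0, 1],
    [-1.8, 3.4, 0.2, -0.01, 0, 0, 1],
    [-1.8, 3.4, 0.2, -0.01, 0, 0, 1],
    [-1.8, 3.4, 0.2, -0.01, 0, 0, 1],
    [-1.8, 3.4, 0.2, -0.01, 0, 0, 1]
  ]
}}

```text
clock: 10.3
eef_pos: [0.5912, -0.0793, 0.0999]
tool_rot: [0.665, 0.157, -0.308, 0.662]
ft_force: [-2.7, 0.6, -0.3]
grip_width: 0.0002
```

```bash
python3 chk.py .1 0
```

```text
10.3 [ -33.4 -106.9   99.9] [ -29.6 -106.8  103.2] [-2.71  0.6  -0.26] [-0.2 -0.3 -0.2]
side sleeve [-39.1 -94.5 119.9] 0.74 theta -0.0
side camera [-39.8 -23.6 106.8] 0.66 theta 0.001
side counterweight [-39.9 187.3 206.1] 0.83 theta -0.028
top sleeve [-40.7 -95.7 125.1] 0.94 theta 0.023
top camera [-39.5 -20.5 107.6] 0.74 theta 0.004
top counterweight [-41.4 189.5 199.6] 0.74 theta 0.027
```

```bash
sed -i 's/back=33/back=42/' boom.py; python3 - <<'E'
from boom import *
a,q=lift(0,D=36); rows(a,q,4); print(w2rig(a))
p,r=a,q
for th,n in ((.15,10),(.4,12),):
    P1,r1=lift(th); rows(P1,r1,n,p,r); p,r=P1,r1
E
```

```text
4 rows: [ 6.05 -6.16 -0.53] [0.0201 0.0013 0.0002] max deg 1.15
 path [[0.592, -0.079, 0.1], [0.593, -0.08, 0.092], [0.594, -0.08, 0.083], [0.595, -0.08, 0.074], [0.596, -0.08, 0.066]]
[ -29.06736146 -106.           65.77383091]
10 rows: [-2.17  3.84  0.24] [-0.0119  0.      0.    ] max deg 0.68
 path [[0.596, -0.08, 0.066], [0.597, -0.08, 0.075], [0.598, -0.081, 0.083], [0.599, -0.081, 0.092], [0.601, -0.081, 0.101], [0.602, -0.081, 0.109]]
12 rows: [-2.91  3.93 -0.09] [-0.0169 -0.      0.    ] max deg 0.97
 path [[0.602, -0.081, 0.109], [0.603, -0.08, 0.124], [0.603, -0.077, 0.138], [0.604, -0.075, 0.153], [0.605, -0.071, 0.167]]
```

Emit:
{"name": "play_rows", "arguments": {
  "plan": [
    [0, -12.5, -0.5, 0.02, 0, 0, 1],
    [0, -12.5, -0.5, 0.02, 0, 0, 1],
    [12, 0, -0.5, 0.02, 0, 0, 1],
    [12, 0, -0.5, 0.02, 0, 0, 1],
    [-2.2, 3.8, 0.2, -0.0119, 0, 0, 1],
    [-2.2, 3.8, 0.2, -0.0119, 0, 0, 1],
    [-2.2, 3.8, 0.2, -0.0119, 0, 0, 1],
    [-2.2, 3.8, 0.2, -0.0119, 0, 0, 1],
    [-2.2, 3.8, 0.2, -0.0119, 0, 0, 1],
    [-2.2, 3.8, 0.2, -0.0119, 0, 0, 1],
    [-2.2, 3.8, 0.2, -0.0119, 0, 0, 1],
    [-2.2, 3.8, 0.2, -0.0119, 0, 0, 1],
    [-2.2, 3.8, 0.2, -0.0119, 0, 0, 1],
    [-2.2, 3.8, 0.2, -0.0119, 0, 0, 1]
  ]
}}

```text
clock: 11.87
eef_pos: [0.5973, -0.0815, 0.1059]
tool_rot: [0.651, 0.165, -0.307, 0.675]
ft_force: [-10.8, 0.4, -1.8]
grip_width: -0.0003
```

```bash
python3 chk.py .15 0; python3 zoom.py pics/z4.png | cut -c1-30
```

```text
11.8667 [ -26.9 -107.5  105.9] [ -22.5 -106.4  109.5] [-10.84   0.41  -1.77] [-0.2 -0.3 -0.6]
side sleeve [-37.2 -95.6 145.8] 0.72 theta 0.114
side camera [-38.1 -25.5 124.5] 0.71 theta 0.115
side counterweight [-39.5 197.3 202.2] 0.94 theta 0.071
top sleeve [-38.3 -95.  147.1] 0.79 theta 0.12
top camera [-39.9 -22.9 123.1] 0.91 theta 0.107
top counterweight [-41.2 197.9 196.7] 0.96 theta 0.11
side tip depth 1.4771931725197
top tip depth 1.22592324825096
```

View pics/z4.png

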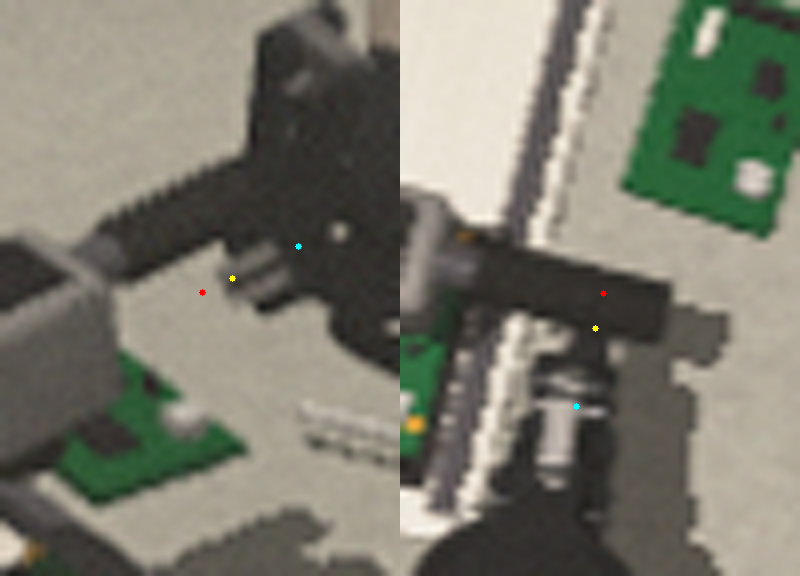

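Emit:
{"name": "play_rows", "arguments": {
  "plan": [
    [-3, 0, 0, 0, 0, 0, 1],
    [-3, 0, 0, 0, 0, 0, 1],
    [0, 0, 0, 0, 0, 0, 1]
  ]
}}

```text
clock: 12.62
eef_pos: [0.5966, -0.0802, 0.1134]
tool_rot: [0.652, 0.162, -0.304, 0.675]
ft_force: [-3.2, -0.2, 0.3]
grip_width: 0.0
```

```bash
sed -i 's/back=42/back=36/' boom.py;python3 chk.py .15 0; python3 - <<'E'
from boom import *
o=get_obs(); p,r=o["eef_pos"],R.from_quat(o["tool_rot"])
for th,n in ((.4,14),(.6,10)):
    P1,r1=lift(th); rows(P1,r1,n,p,r); p,r=P1,r1
E
```

```text
12.6167 [ -27.9 -106.4  113.4] [ -27.2 -106.4  113.2] [-3.18 -0.17  0.26] [-0.1 -0.3 -0. ]
side sleeve [-42.6 -93.5 149. ] 0.93 theta 0.129
side camera [-39.2 -25.9 126.4] 0.77 theta 0.127
side counterweight [-40.2 200.3 197.9] 0.79 theta 0.119
top sleeve [-39.7 -93.9 151.5] 0.63 theta 0.14
top camera [-42.1 -19.7 127.4] 0.57 theta 0.136
top counterweight [-38.8 198.9 194.9] 0.59 theta 0.129
14 rows: [-2.49  3.44 -0.06] [-0.0144  0.0003  0.0002] max deg 0.83
 path [[0.597, -0.08, 0.112], [0.597, -0.079, 0.125], [0.598, -0.077, 0.138], [0.599, -0.075, 0.15], [0.6, -0.072, 0.162]]
10 rows: [-2.55  3.89 -0.37] [-0.0173  0.      0.    ] max deg 0.99
 path [[0.601, -0.07, 0.171], [0.602, -0.067, 0.179], [0.603, -0.064, 0.188], [0.604, -0.06, 0.197], [0.605, -0.056, 0.205], [0.606, -0.052, 0.213]]
```

Emit:
{"name": "play_rows", "arguments": {
  "plan": [
    [-2.5, 3.4, -0.1, -0.0144, 0, 0, 1],
    [-2.5, 3.4, -0.1, -0.0144, 0, 0, 1],
    [-2.5, 3.4, -0.1, -0.0144, 0, 0, 1],
    [-2.5, 3.4, -0.1, -0.0144, 0, 0, 1],
    [-2.5, 3.4, -0.1, -0.0144, 0, 0, 1],
    [-2.5, 3.4, -0.1, -0.0144, 0, 0, 1],
    [-2.5, 3.4, -0.1, -0.0144, 0, 0, 1],
    [-2.5, 3.4, -0.1, -0.0144, 0, 0, 1],
    [-2.5, 3.4, -0.1, -0.0144, 0, 0, 1],
    [-2.5, 3.4, -0.1, -0.0144, 0, 0, 1],
    [-2.5, 3.4, -0.1, -0.0144, 0, 0, 1],
    [-2.5, 3.4, -0.1, -0.0144, 0, 0, 1],
    [-2.5, 3.4, -0.1, -0.0144, 0, 0, 1],
    [-2.5, 3.4, -0.1, -0.0144, 0, 0, 1]
  ]
}}

```text
clock: 14.18
eef_pos: [0.5992, -0.0696, 0.1698]
tool_rot: [0.58, 0.193, -0.288, 0.737]
ft_force: [-7.5, 0.1, -0.9]
grip_width: 0.0004
```

```bash
python3 chk.py .4 0; python3 - <<'E'
from boom import *
o=get_obs(); p,r=o["eef_pos"],R.from_quat(o["tool_rot"])
for th,n in ((.6,10),(.8,10),(1.0,9),(1.15,8)):
    P1,r1=lift(th); rows(P1,r1,n,p,r); p,r=P1,r1
E
```

```text
14.1833 [-28.1 -95.5 169.8] [-26.5 -95.4 170.7] [-7.49  0.14 -0.88] [-0.1 -0.3 -0.3]
side sleeve [-38.7 -81.4 201.7] 0.61 theta 0.369
side camera [ 96.5 -19.4  10.5] 0.68 theta -0.546
side counterweight [-38.6 213.5 179.5] 0.75 theta 0.337
top sleeve [-42.1 -82.5 205.8] 0.68 theta 0.384
top camera [-41.4 -12.3 166.9] 0.71 theta 0.405
top counterweight [-43.1 215.5 173.2] 0.85 theta 0.4
10 rows: [-2.49  4.02 -0.31] [-0.0172  0.0004  0.0005] max deg 0.99
 path [[0.599, -0.07, 0.17], [0.601, -0.067, 0.179], [0.602, -0.063, 0.188], [0.604, -0.06, 0.196], [0.605, -0.056, 0.205], [0.606, -0.052, 0.213]]
10 rows: [-2.22  4.05 -0.51] [-0.0187 -0.      0.    ] max deg 1.07
 path [[0.606, -0.052, 0.213], [0.608, -0.048, 0.221], [0.61, -0.043, 0.229], [0.611, -0.038, 0.237], [0.613, -0.033, 0.244], [0.614, -0.027, 0.252]]
9 rows: [-2.    4.71 -0.57] [-0.0228  0.     -0.    ] max deg 1.31
 path [[0.614, -0.027, 0.252], [0.617, -0.021, 0.259], [0.619, -0.014, 0.267], [0.622, -0.007, 0.274], [0.624, 0.001, 0.28]]
8 rows: [-1.29  4.15 -0.34] [-0.0209  0.     -0.    ] max deg 1.2
 path [[0.625, 0.005, 0.284], [0.627, 0.011, 0.289], [0.63, 0.018, 0.294], [0.632, 0.025, 0.299], [0.634, 0.032, 0.303]]
```

Emit:
{"name": "play_rows", "arguments": {
  "plan": [
    [-2.8, 3.9, -0.3, -0.0172, 0, 0, 1],
    [-2.8, 3.9, -0.3, -0.0172, 0, 0, 1],
    [-2.8, 3.9, -0.3, -0.0172, 0, 0, 1],
    [-2.8, 3.9, -0.3, -0.0172, 0, 0, 1],
    [-2.8, 3.9, -0.3, -0.0172, 0, 0, 1],
    [-2.8, 3.9, -0.3, -0.0172, 0, 0, 1],
    [-2.8, 3.9, -0.3, -0.0172, 0, 0, 1],
    [-2.8, 3.9, -0.3, -0.0172, 0, 0, 1],
    [-2.8, 3.9, -0.3, -0.0172, 0, 0, 1],
    [-2.8, 3.9, -0.3, -0.0172, 0, 0, 1],
    [-2.3, 4, -0.5, -0.0187, 0, 0, 1],
    [-2.3, 4, -0.5, -0.0187, 0, 0, 1],
    [-2.3, 4, -0.5, -0.0187, 0, 0, 1],
    [-2.3, 4, -0.5, -0.0187, 0, 0, 1],
    [-2.3, 4, -0.5, -0.0187, 0, 0, 1]
  ]
}}

```text
clock: 15.83
eef_pos: [0.6073, -0.0394, 0.2342]
tool_rot: [0.477, 0.23, -0.259, 0.808]
ft_force: [-7.7, 2.0, -0.9]
grip_width: -0.0001
```

```bash
python3 chk.py .7 0; python3 - <<'E'
from boom import *
o=get_obs(); p,r=o["eef_pos"],R.from_quat(o["tool_rot"])
for th,n in ((.9,10),(1.1,10)):
    P1,r1=lift(th,back=37); rows(P1,r1,n,p,r); p,r=P1,r1
E
```

```text
15.8333 [-27.7 -64.2 234.2] [-24.7 -64.6 233.1] [-7.7   1.97 -0.9 ] [-0.2 -0.1 -0.3]
side sleeve [-39.6 -45.3 264.8] 0.91 theta 0.69
side counterweight [-40.3 227.3 149.4] 0.94 theta 0.663
top sleeve [-38.4 -43.6 271.8] 0.71 theta 0.719
top camera [-36.9   7.7 208.2] 0.82 theta 0.711
top counterweight [-39.3 229.1 142.2] 0.75 theta 0.736
10 rows: [-1.68  4.01 -0.61] [-0.0196  0.0005  0.0002] max deg 1.12
 path [[0.609, -0.04, 0.236], [0.612, -0.035, 0.243], [0.614, -0.03, 0.249], [0.616, -0.024, 0.256], [0.618, -0.018, 0.262], [0.62, -0.012, 0.268]]
10 rows: [-1.57  4.35 -0.44] [-0.0215  0.      0.    ] max deg 1.23
 path [[0.62, -0.012, 0.268], [0.623, -0.006, 0.274], [0.625, 0.001, 0.28], [0.627, 0.008, 0.286], [0.63, 0.015, 0.291], [0.632, 0.022, 0.297]]
```

Emit:
{"name": "play_rows", "arguments": {
  "plan": [
    [-2.1, 4, -0.6, -0.0196, 0, 0, 1],
    [-2.1, 4, -0.6, -0.0196, 0, 0, 1],
    [-2.1, 4, -0.6, -0.0196, 0, 0, 1],
    [-2.1, 4, -0.6, -0.0196, 0, 0, 1],
    [-2.1, 4, -0.6, -0.0196, 0, 0, 1],
    [-2.1, 4, -0.6, -0.0196, 0, 0, 1],
    [-2.1, 4, -0.6, -0.0196, 0, 0, 1],
    [-2.1, 4, -0.6, -0.0196, 0, 0, 1],
    [-2.1, 4, -0.6, -0.0196, 0, 0, 1],
    [-2.1, 4, -0.6, -0.0196, 0, 0, 1],
    [-1.7, 4.3, -0.4, -0.0215, 0, 0, 1],
    [-1.7, 4.3, -0.4, -0.0215, 0, 0, 1],
    [-1.7, 4.3, -0.4, -0.0215, 0, 0, 1],
    [-1.7, 4.3, -0.4, -0.0215, 0, 0, 1],
    [-1.7, 4.3, -0.4, -0.0215, 0, 0, 1],
    [-1.7, 4.3, -0.4, -0.0215, 0, 0, 1],
    [-1.7, 4.3, -0.4, -0.0215, 0, 0, 1],
    [-1.7, 4.3, -0.4, -0.0215, 0, 0, 1]
  ]
}}

```text
clock: 17.73
eef_pos: [0.625, 0.0159, 0.2935]
tool_rot: [0.321, 0.272, -0.213, 0.882]
ft_force: [0.5, -0.1, -0.3]
grip_width: 0.0001
```

```bash
python3 chk.py 1.06 0
```

```text
17.7333 [-24.1  -6.3 293.5] [-20.7  -6.2 292.1] [ 0.47 -0.15 -0.27] [-0.2 -0.1 -0.3]
side sleeve [-42.7  24.2 319.4] 0.58 theta 1.083
side camera [-38.5  44.4 241.6] 0.65 theta 1.044
side counterweight [-36.7 231.2 109.4] 0.63 theta -5.223
top sleeve [-42.7  42.4 333.6] 0.71 theta 1.181
top camera [-41.1  60.7 253.2] 0.83 theta 1.178
top counterweight [-40.6 227.1  97. ] 0.88 theta -5.094
```

```bash
cat > sled.py <<'E'
from boom import *
q=orient(np.radians(60),-np.pi/2)
if __name__=="__main__":
    a=rig2w([-114.5,-15,110]); b=rig2w([-114.5,-15,7.5]); c=rig2w([1.5,-15,7.5])
    rows(a,q,14); rows(b,q,10,a,q); rows(c,q,20,b,q)
    for x in(a,b,c): print(*ik(x,np.radians(60)))
E
python3 sled.py; python3 chk.py 1.06 0
```

```text
14 rows: [  5.45  -5.12 -12.83] [-0.0436  0.0266 -0.008 ] max deg 2.96
 path [[0.625, 0.015, 0.293], [0.614, 0.026, 0.251], [0.598, 0.033, 0.21], [0.577, 0.036, 0.171], [0.553, 0.034, 0.133]]
10 rows: [ 8.88  0.   -5.13] [0. 0. 0.] max deg 0.0
 path [[0.535, 0.03, 0.11], [0.535, 0.03, 0.09], [0.535, 0.03, 0.069], [0.535, 0.03, 0.048], [0.535, 0.03, 0.028], [0.535, 0.03, 0.007]]
20 rows: [ 2.9  -0.    5.02] [0. 0. 0.] max deg 0.0
 path [[0.535, 0.03, 0.007], [0.563, 0.023, 0.007], [0.592, 0.015, 0.007], [0.62, 0.008, 0.007], [0.648, 0.001, 0.007]]
[ 0.19  0.06 -0.63  0.4  -0.21] 0.0
[ 0.19  0.25 -0.76  0.08 -0.21] 0.0
[ 0.09  0.4  -0.51  0.16 -0.17] 0.0
18.1333 [-24.3  -7.  292.8] [-20.7  -6.2 292.1] [-1.01 -0.01  0.33] [-0.1 -0.1 -0.3]
side sleeve [-40.1  72.3 336.7] 0.86 theta 1.311
side camera [-37.7  77.4 261.1] 0.96 theta 1.3
side counterweight [-38.  225.3  84.3] 0.78 theta -4.969
top sleeve [-41.2  81.1 345.4] 0.64 theta 1.357
top camera [-43.5  84.  264.8] 0.9 theta 1.35
top counterweight [-43.9 221.9  76. ] 0.68 theta -4.881
```

```bash
python3 - <<'E'
from sled import *
o=get_obs(); p,r=o["eef_pos"],R.from_quat(o["tool_rot"])
a0=rig2w([-110,-25,285]); a=rig2w([-114.5,-15,110]); rows(a0,r,5); rows(a,q,12,a0,r); print(ik(a0,np.radians(38)))
E
```

```text
5 rows: [-12.49  -9.9   -7.54] [0. 0. 0.] max deg 0.0
 path [[0.625, 0.015, 0.293], [0.607, 0.016, 0.292], [0.59, 0.017, 0.29], [0.572, 0.018, 0.288], [0.555, 0.018, 0.287], [0.537, 0.019, 0.285]]
12 rows: [10.69 -2.73 -9.89] [-0.0508  0.031  -0.0094] max deg 3.45
 path [[0.537, 0.019, 0.285], [0.545, 0.026, 0.242], [0.547, 0.031, 0.198], [0.544, 0.032, 0.154], [0.535, 0.03, 0.11]]
(array([ 0.28, -0.28, -0.73,  0.3 , -0.41]), np.float64(0.0))
```

Emit:
{"name": "play_rows", "arguments": {
  "plan": [
    [-12.5, -9.9, -7.5, 0, 0, 0, 1],
    [-12.5, -9.9, -7.5, 0, 0, 0, 1],
    [-12.5, -9.9, -7.5, 0, 0, 0, 1],
    [-12.5, -9.9, -7.5, 0, 0, 0, 1],
    [-12.5, -9.9, -7.5, 0, 0, 0, 1],
    [10.7, -2.7, -9.9, -0.0508, 0.031, -0.0094, 1],
    [10.7, -2.7, -9.9, -0.0508, 0.031, -0.0094, 1],
    [10.7, -2.7, -9.9, -0.0508, 0.031, -0.0094, 1],
    [10.7, -2.7, -9.9, -0.0508, 0.031, -0.0094, 1],
    [10.7, -2.7, -9.9, -0.0508, 0.031, -0.0094, 1],
    [10.7, -2.7, -9.9, -0.0508, 0.031, -0.0094, 1],
    [10.7, -2.7, -9.9, -0.0508, 0.031, -0.0094, 1],
    [10.7, -2.7, -9.9, -0.0508, 0.031, -0.0094, 1],
    [10.7, -2.7, -9.9, -0.0508, 0.031, -0.0094, 1],
    [10.7, -2.7, -9.9, -0.0508, 0.031, -0.0094, 1],
    [10.7, -2.7, -9.9, -0.0508, 0.031, -0.0094, 1],
    [10.7, -2.7, -9.9, -0.0508, 0.031, -0.0094, 1],
    [0, 0, 0, 0, 0, 0, 1]
  ]
}}

```text
clock: 20.03
eef_pos: [0.5346, 0.0297, 0.1078]
tool_rot: [0.062, 0.498, -0.108, 0.858]
ft_force: [0.2, -0.1, -0.0]
grip_width: 0.0004
```

```bash
cat > look.py <<'E'
from sled import *
import cv2,sys
o=get_obs(); r=R.from_quat(o["tool_rot"]); tip=o["eef_pos"]
print(o["clock"],w2rig(tip).round(1),o["ft_force"].round(2),np.degrees((q.inv()*r).as_rotvec()).round(1))
for n in ("top","side"):
    p=camera(n)
    for t in ("sled","sleeve","end_stop"): print(n,t,[(w2rig(d["centre"]).round(1).tolist(),round(d["confidence"],2)) for d in pinpoint(t,p)[:3]])
    d=p["depth"]; v,u=np.nonzero(d>0); K=np.array([[p["fx"],0,p["cx"]],[0,p["fy"],p["cy"]],[0,0,1]])
    xy=cv2.undistortPoints(np.c_[u,v].astype(float)[:,None],K,np.array(p["distortion"]))[:,0]; z=d[v,u]
    W=(np.c_[xy[:,0]*z,-xy[:,1]*z,-z,np.ones(len(z))]@np.linalg.inv(p["camera_from_world"]).T)[:,:3]
    T=r.inv().apply(W-tip)*1e3; m=(abs(T[:,1])<18)&(abs(T[:,2])<15)&(T[:,0]>-70)&(T[:,0]<30)&(W[:,2]>.055)
    print(n,"finger x hist",np.histogram(T[m,0],range(-70,31,5))[0])
    G=w2rig(W); m=(abs(G[:,1]+20)<26)&(G[:,2]>40)&(G[:,2]<52)&(G[:,0]>-125)&(G[:,0]<30)
    if m.any(): print(n,"tab x pct",m.sum(),np.percentile(G[m,0],[5,50,95]).round(1))
    if len(sys.argv)>1: cv2.imwrite(f"pics/{sys.argv[1]}_{n}.png",p["frame"][:,:,::-1])
E
python3 look.py; python3 sled.py
```

```text
20.0333 [-115.2  -15.3  107.8] [ 0.21 -0.14 -0.03] [-0.1  0.2 -0.1]
top sled [([-245.3, -100.2, 0.2], 0.92), ([-236.9, 93.2, 3.0], 0.74), ([-55.2, -19.9, 12.2], 0.61)]
top sleeve [([-39.5, 82.6, 342.4], 0.97)]
top end_stop [([91.9, -18.2, 13.8], 0.64), ([54.4, 142.2, -2.4], 0.39)]
top finger x hist [ 5 13  4  5  8  9  3  7  3  0  0  0  0  0  0  0  0  0  0  0]
top tab x pct 41 [-100.4  -98.1  -94.4]
side sled [([-251.7, -98.5, -0.6], 0.95), ([-236.6, 91.1, -2.3], 0.64), ([-54.2, -21.1, 10.9], 0.61)]
side sleeve [([-38.0, 79.3, 343.0], 0.92)]
side end_stop [([93.7, -22.2, 10.3], 0.64), ([54.2, 137.7, -4.4], 0.53)]
side finger x hist [ 8  6 12 10 10 17 13  3  1  0  0  0  0  0  0  0  0  0  0  0]
side tab x pct 79 [-107.4 -102.9  -97.8]
14 rows: [ 0.04 -0.04 -0.05] [-0.      0.0001 -0.0001] max deg 0.01
 path [[0.536, 0.03, 0.111], [0.536, 0.03, 0.111], [0.536, 0.03, 0.111], [0.536, 0.03, 0.11], [0.535, 0.03, 0.11]]
10 rows: [ 8.88  0.   -5.13] [0. 0. 0.] max deg 0.0
 path [[0.535, 0.03, 0.11], [0.535, 0.03, 0.09], [0.535, 0.03, 0.069], [0.535, 0.03, 0.048], [0.535, 0.03, 0.028], [0.535, 0.03, 0.007]]
20 rows: [ 2.9  -0.    5.02] [0. 0. 0.] max deg 0.0
 path [[0.535, 0.03, 0.007], [0.563, 0.023, 0.007], [0.592, 0.015, 0.007], [0.62, 0.008, 0.007], [0.648, 0.001, 0.007]]
[ 0.19  0.06 -0.63  0.4  -0.21] 0.0
[ 0.19  0.25 -0.76  0.08 -0.21] 0.0
[ 0.09  0.4  -0.51  0.16 -0.17] 0.0
```

Emit:
{"name": "play_rows", "arguments": {
  "plan": [
    [8.9, 0, -5.1, 0, 0, 0, 1],
    [8.9, 0, -5.1, 0, 0, 0, 1],
    [8.9, 0, -5.1, 0, 0, 0, 1],
    [8.9, 0, -5.1, 0, 0, 0, 1],
    [8.9, 0, -5.1, 0, 0, 0, 1],
    [8.9, 0, -5.1, 0, 0, 0, 1],
    [8.9, 0, -5.1, 0, 0, 0, 1],
    [8.9, 0, -5.1, 0, 0, 0, 1],
    [8.9, 0, -5.1, 0, 0, 0, 1],
    [8.9, 0, -5.1, 0, 0, 0, 1],
    [0, 0, 0, 0, 0, 0, 1]
  ]
}}

```text
clock: 21.35
eef_pos: [0.5345, 0.0299, 0.0059]
tool_rot: [0.062, 0.497, -0.108, 0.859]
ft_force: [-1.3, 0.0, 0.2]
grip_width: -0.0
```

```bash
python3 look.py d; python3 - <<'E'
import cv2,numpy as np
a=cv2.imread('pics/d_side.png')[200:330,230:390];b=cv2.imread('pics/d_top.png')[190:320,250:410]
cv2.imwrite('pics/d.png',np.hstack([cv2.resize(x,(400,325),interpolation=cv2.INTER_CUBIC) for x in(a,b)]))
E
```

```text
21.35 [-115.3  -15.1    5.9] [-1.29  0.01  0.21] [-0.   0.1 -0. ]
top sled [([-56.4, -15.2, 7.8], 0.92), ([-246.9, -99.0, -2.2], 0.91), ([-237.8, 95.0, 5.5], 0.85)]
top sleeve [([-39.2, 78.1, 348.1], 0.66)]
top end_stop [([91.4, -18.0, 15.7], 0.93)]
top finger x hist [ 3 11  2  5  2  0  0  0  0  0  0  0  0  0  0  0  0  0  0  0]
top tab x pct 47 [-123.8  -98.5  -94.7]
side sled [([-252.8, -99.7, -0.2], 0.84), ([-53.8, -21.5, 6.4], 0.79), ([-236.6, 91.9, -1.3], 0.7)]
side sleeve [([-39.8, 83.5, 340.7], 0.94)]
side end_stop [([54.1, 139.4, 1.3], 0.68), ([96.9, -20.7, 12.2], 0.66), ([-41.6, 82.0, 338.6], 0.5)]
side finger x hist [4 4 0 0 0 0 0 0 0 0 0 0 0 0 0 0 0 0 0 0]
side tab x pct 15 [-105.2 -102.5  -96.1]
```

View pics/d.png

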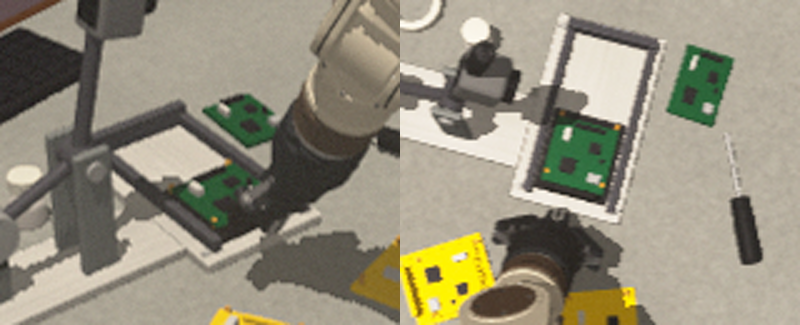

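Emit:
{"name": "play_rows", "arguments": {
  "plan": [
    [2.9, 0, 5, 0, 0, 0, 1],
    [2.9, 0, 5, 0, 0, 0, 1],
    [2.9, 0, 5, 0, 0, 0, 1],
    [2.9, 0, 5, 0, 0, 0, 1],
    [2.9, 0, 5, 0, 0, 0, 1],
    [2.9, 0, 5, 0, 0, 0, 1],
    [2.9, 0, 5, 0, 0, 0, 1],
    [2.9, 0, 5, 0, 0, 0, 1],
    [2.9, 0, 5, 0, 0, 0, 1],
    [2.9, 0, 5, 0, 0, 0, 1],
    [2.9, 0, 5, 0, 0, 0, 1],
    [2.9, 0, 5, 0, 0, 0, 1],
    [2.9, 0, 5, 0, 0, 0, 1],
    [2.9, 0, 5, 0, 0, 0, 1],
    [2.9, 0, 5, 0, 0, 0, 1],
    [2.9, 0, 5, 0, 0, 0, 1]
  ]
}}

```text
clock: 23.08
eef_pos: [0.626, 0.007, 0.0073]
tool_rot: [0.062, 0.496, -0.108, 0.859]
ft_force: [-2.2, 0.2, 0.5]
grip_width: 0.0002
```

```bash
python3 look.py
```

```text
23.0833 [-21.  -14.7   7.3] [-2.19  0.24  0.54] [ 0. -0.  0.]
top sled [([-238.5, 92.3, 7.6], 0.94), ([22.7, -19.2, 9.4], 0.69), ([-245.2, -100.0, -0.8], 0.62)]
top sleeve [([-42.7, 79.2, 345.1], 0.68)]
top end_stop [([92.8, -17.2, 16.5], 0.74)]
top finger x hist [4 6 3 1 2 0 0 0 0 0 0 0 0 0 0 0 0 0 0 0]
top tab x pct 62 [-35.9 -23.2 -18.2]
side sled [([-231.6, 91.4, -0.8], 0.85), ([-250.9, -97.1, 0.1], 0.69), ([22.4, -21.7, 8.8], 0.66)]
side sleeve []
side end_stop [([92.6, -20.2, 7.9], 0.61)]
side finger x hist [7 4 0 0 0 0 0 0 0 0 0 0 0 0 0 0 0 0 0 0]
side tab x pct 34 [-59.6 -52.5 -23.6]
```

Emit:
{"name": "play_rows", "arguments": {
  "plan": [
    [2.5, 0, 4.3, 0, 0, 0, 1],
    [2.5, 0, 4.3, 0, 0, 0, 1],
    [2.5, 0, 4.3, 0, 0, 0, 1],
    [1.5, 0, 2.6, 0, 0, 0, 1],
    [1, 0, 1.7, 0, 0, 0, 1],
    [1, 0, 1.7, 0, 0, 0, 1],
    [0, 0, 0, 0, 0, 0, 1]
  ]
}}

```text
clock: 24.07
eef_pos: [0.6463, 0.0016, 0.0069]
tool_rot: [0.062, 0.497, -0.108, 0.859]
ft_force: [-2.4, 1.0, 1.6]
grip_width: 0.0003
```

```bash
python3 look.py
```

```text
24.0667 [ -0.1 -14.8   6.9] [-2.39  1.03  1.64] [-0.   0.1 -0. ]
top sled [([41.3, -18.8, 12.2], 0.91), ([-241.4, 93.6, 5.9], 0.81), ([-246.6, -98.8, 0.8], 0.75)]
top sleeve [([-41.4, 84.9, 345.1], 0.76), ([55.2, 137.5, -3.0], 0.63)]
top end_stop [([94.3, -17.2, 15.1], 0.8)]
top finger x hist [5 4 0 3 0 0 0 0 0 0 0 0 0 0 0 0 0 0 0 0]
top tab x pct 54 [-12.7  -2.2   2.6]
side sled [([-249.9, -98.4, 2.5], 0.88), ([44.8, -24.5, 10.1], 0.86), ([-231.6, 89.8, -0.6], 0.61)]
side sleeve [([-42.1, 80.9, 341.0], 0.72), ([-38.0, 129.6, 124.6], 0.67), ([2.0, 4.7, -1.6], 0.37)]
side end_stop [([95.2, -18.4, 10.9], 0.76), ([-36.4, 80.8, 262.6], 0.46)]
side finger x hist [4 5 0 0 0 0 0 0 0 0 0 0 0 0 0 0 0 0 0 0]
side tab x pct 38 [-37.8 -31.4  -2. ]
```

Force is still just sliding friction, so the stop has not been reached yet. I'll continue in small steps until the force rises.

Emit:
{"name": "play_rows", "arguments": {
  "plan": [
    [0.8, 0, 1.3, 0, 0, 0, 1],
    [0.8, 0, 1.3, 0, 0, 0, 1],
    [0.8, 0, 1.3, 0, 0, 0, 1],
    [0, 0, 0, 0, 0, 0, 1]
  ]
}}

```text
clock: 24.8
eef_pos: [0.6466, 0.0013, 0.005]
tool_rot: [0.062, 0.5, -0.107, 0.857]
ft_force: [-15.4, 4.7, 9.2]
grip_width: 0.0003
```

Emit:
{"name": "play_rows", "arguments": {
  "plan": [
    [-1.5, 0, -2.6, 0, 0, 0, 1],
    [-2.9, 0, -5, 0, 0, 0, 1],
    [-5, 0, -8.7, 0, 0, 0, 1],
    [-5, 0, -8.7, 0, 0, 0, 1],
    [-5, 0, -8.7, 0, 0, 0, 1],
    [-12, 0, -4, 0, 0, 0, 1],
    [-14, 0, 0, 0, 0, 0, 1],
    [-14, 0, 0, 0, 0, 0, 1],
    [-14, 0, 0, 0, 0, 0, 1],
    [-14, 0, 0, 0, 0, 0, 1],
    [-14, 0, 0, 0, 0, 0, 1],
    [-14, 0, 0, 0, 0, 0, 1],
    [0, 0, 0, 0, 0, 0, 1]
  ]
}}

```text
clock: 25.88
eef_pos: [0.5637, 0.0235, 0.0907]
tool_rot: [0.063, 0.494, -0.107, 0.86]
ft_force: [-0.3, 1.0, -1.3]
grip_width: -0.0
```

```bash
python3 look.py e; python3 - <<'E'
import cv2,numpy as np
a=cv2.imread('pics/e_side.png')[180:340,200:400];b=cv2.imread('pics/e_top.png')[170:330,240:440]
cv2.imwrite('pics/e.png',np.hstack([cv2.resize(x,(400,320),interpolation=cv2.INTER_CUBIC) for x in(a,b)]))
E
```

```text
25.8833 [-85.5 -14.1  90.7] [-0.3   1.02 -1.28] [ 0.  -0.2  0.1]
top sled [([42.0, -19.5, 11.5], 0.67), ([-247.9, -99.9, 0.4], 0.67), ([-238.1, 92.4, 5.6], 0.61)]
top sleeve [([-45.2, 79.6, 344.8], 0.82)]
top end_stop [([94.0, -21.0, 17.1], 0.89), ([78.9, 231.2, -2.4], 0.59)]
top finger x hist [10  5  6  5  6  9  9  2  2  0  0  0  0  0  0  0  0  0  0  0]
top tab x pct 41 [-3.  -0.5  2.6]
side sled [([43.0, -23.5, 11.8], 0.83), ([-247.6, -100.1, -2.1], 0.67), ([-236.3, 91.1, -2.1], 0.62)]
side sleeve [([-40.1, 79.4, 340.1], 0.77), ([75.3, -139.9, 0.5], 0.21)]
side end_stop [([95.2, -19.7, 11.6], 0.7)]
side finger x hist [ 5  7  7  8 14  6 14 11  6  1  0  0  0  0  0  0  0  0  0  0]
side tab x pct 76 [-10.2  -5.7   0.6]
```

View pics/e.png

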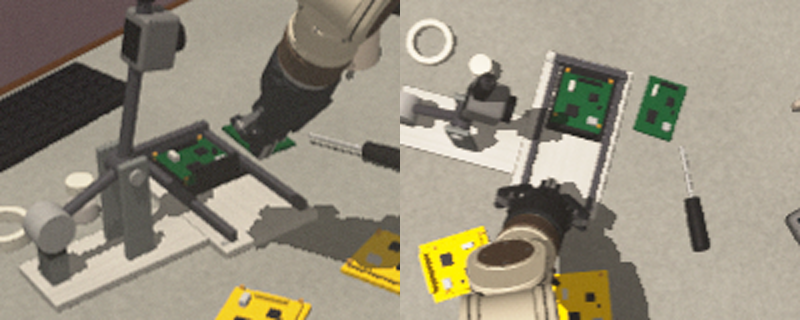

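Emit:
{"name": "play_rows", "arguments": {
  "plan": [
    [14, -3, 0, 0, 0, 0, 1],
    [14, -3, 0, 0, 0, 0, 1],
    [14, 0, 0, 0, 0, 0, 1],
    [14, 0, 0, 0, 0, 0, 1],
    [14, 0, 0, 0, 0, 0, 1],
    [14, 0, 0, 0, 0, 0, 1],
    [11, 0, 4, 0, 0, 0, 1],
    [5, 0, 8.7, 0, 0, 0, 1],
    [5, 0, 8.7, 0, 0, 0, 1],
    [4, 0, 7, 0, 0, 0, 1],
    [2, 0, 3.5, 0, 0, 0, 1],
    [0, 0, 0, 0, 0, 0, 1]
  ]
}}

```text
clock: 27.28
eef_pos: [0.6442, -0.0037, 0.009]
tool_rot: [0.063, 0.495, -0.108, 0.86]
ft_force: [-0.1, 0.8, 0.6]
grip_width: -0.0002
```

```bash
python3 - <<'E'
from sled import *
o=get_obs(); print(o["clock"],w2rig(o["eef_pos"]).round(1),o["ft_force"].round(2)); rows(rig2w([0,-20,8]),q,4)
E
```

```text
27.2833 [ -0.8 -20.6   9. ] [-0.07  0.78  0.56]
4 rows: [0.31 0.14 0.04] [-0.0002  0.0005 -0.0001] max deg 0.03
 path [[0.644, -0.004, 0.009], [0.644, -0.004, 0.009], [0.645, -0.004, 0.008], [0.645, -0.003, 0.008], [0.645, -0.003, 0.008]]
```

Emit:
{"name": "play_rows", "arguments": {
  "plan": [
    [0.8, 0, 1.4, 0, 0, 0, 1],
    [0.8, 0, 1.4, 0, 0, 0, 1],
    [0.8, 0, 1.4, 0, 0, 0, 1],
    [0.8, 0, 1.4, 0, 0, 0, 1],
    [0.5, 0, 0.9, 0, 0, 0, 1],
    [0, 0, 0, 0, 0, 0, 1]
  ]
}}

```text
clock: 27.78
eef_pos: [0.6452, -0.0044, 0.0061]
tool_rot: [0.062, 0.499, -0.107, 0.857]
ft_force: [-12.0, 2.7, 7.8]
grip_width: -0.0001
```

Emit:
{"name": "play_rows", "arguments": {
  "plan": [
    [-2.9, 0, -5, 0, 0, 0, 1],
    [-2.9, 0, -5, 0, 0, 0, 1],
    [-5, 0, -8.7, 0, 0, 0, 1],
    [-5, 0, -8.7, 0, 0, 0, 1],
    [-5, 0, -8.7, 0, 0, 0, 1],
    [-12, 0, -4, 0, 0, 0, 1],
    [-14, 0, 0, 0, 0, 0, 1],
    [-14, 0, 0, 0, 0, 0, 1],
    [-14, 0, 0, 0, 0, 0, 1],
    [-14, 0, 0, 0, 0, 0, 1],
    [-14, 0, 0, 0, 0, 0, 1],
    [-14, 0, 0, 0, 0, 0, 1],
    [0, 0, 0, 0, 0, 0, 1],
    [0, 0, 0, 0, 0, 0, 1]
  ]
}}

```text
clock: 28.95
eef_pos: [0.5597, 0.0181, 0.0899]
tool_rot: [0.063, 0.495, -0.108, 0.86]
ft_force: [-1.0, 0.1, 0.1]
grip_width: -0.0002
```

```bash
python3 look.py f && python3 -c "
from workcell import *
import numpy as np
p=camera('side')
for t in ('driver','mug','meter','spare','jar','tape','bottle'): print(t,[np.round(d['centre'],3).tolist() for d in pinpoint(t,p)[:1]])
job_done()"
```

```text
28.95 [-88.  -20.4  89.9] [-1.02  0.12  0.13] [ 0.  -0.1  0.1]
top sled [([-246.7, -100.0, 1.7], 0.97), ([-237.0, 93.5, 6.0], 0.96), ([-41.3, 128.9, 118.4], 0.67)]
top sleeve []
top end_stop [([93.3, -19.6, 13.2], 0.79), ([77.0, 229.8, -1.1], 0.66), ([-69.6, -437.3, 0.2], 0.37)]
top finger x hist [9 7 6 3 9 5 9 5 1 0 0 0 0 0 0 0 0 0 0 0]
top tab x pct 38 [-2.7 -0.4  3.3]
side sled [([45.6, -22.9, 7.3], 0.93), ([-234.1, 89.0, -2.3], 0.65), ([-248.8, -97.2, -1.7], 0.62)]
side sleeve [([-42.7, 80.7, 342.2], 0.88), ([-67.8, -439.8, 0.6], 0.24)]
side end_stop [([95.9, -21.9, 7.8], 0.81)]
side finger x hist [ 6  3 10  8 12 13 13  6  5  0  0  0  0  0  0  0  0  0  0  0]
side tab x pct 80 [-9.  -4.6  1. ]
driver [[0.546, -0.184, -0.002]]
mug [[0.727, -0.398, -0.002]]
meter [[0.473, -0.391, -0.001]]
spare [[0.685, -0.015, 0.009]]
jar [[0.741, 0.136, -0.001]]
tape [[0.785, 0.223, -0.002]]
bottle [[0.623, 0.446, 0.001]]
the job is handed in; nothing more can be done
```

I pushed the boom up past its balance point, let it settle on its upper stop, and then pushed the tray along the channel until it was home. The job was handed in at about 29 s on the robot's clock.

**Boom:** I lifted the sleeve slowly from below with the shut fingers until the boom went on by itself. It measured about 1.35 rad afterwards and was still there in the last check.

**Tray:** A first push stopped solid at about 15 N and a second, centred push stopped at the same place at about 12 N, against about 2 N while sliding. The last side picture put the tray at x = 45.6 mm, where home is 45 mm. Earlier readings after the first push gave 42 to 43 mm, within the networks' error. The tool was clear and touching nothing at the end.

**Bystanders:** The jar, tape, mug, meter, bottle, screwdriver and yellow look-alikes read as unmoved. The last network reading for the spare board was at the tray's circuit board instead. An earlier picture showed the spare board still in its place.

**Disagreements:**
- **Finger tips:** The real finger tips end about 26 mm behind the reported TCP. My first two tries under the sleeve missed because of this, and the third poked its side at about 3 N. I then measured the tips from the depth images and corrected for it.
- **Sideways force:** During the lift there was a sideways force of up to about 11 N on the boom.
- **Final top view:** The last top-view picture missed the tray and the sleeve, so the final confirmation rests on the side view and the depth readings.

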